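Load the wire sled and slide it under its cover

ROBOT

A 7-joint arm with a two-finger parallel gripper is mounted at the origin on the work surface. World frame = base frame: x ahead of the robot, y to its left, z up, the work surface at z = 0. Lengths are in m, angles in rad, forces in N, time in s.
With the tool pointing down it reaches from about 0.4 to 0.875 m from the base axis. Payload 4.4 kg.
Tool frame: the origin (TCP) lies at the very end of the fingers, on their centre line; the grasp point (between the pads) lies robot.grip_point_offset behind it (robot.grip_point_offset is the distance from the TCP to the grasp point, in m); z points along the fingers, y is the line along which they close (so a half turn about z gives the same grasp; the last joint's range is limited). The gripper opens to 85 mm and grips with 20 to 120 N. Pads are 22 mm wide; open, the fingers measure 114 mm over their backs; the gripper's body (76 mm by 85 mm) begins 54 mm behind the grasp point. The pads swing forward as they close: fully open they stand 13 mm farther back than shut.
Start: joints at [-1.35, 0.628, 0.038, 1.517, -0.027, 0.996, -0.02], TCP at [0.184, 0.623, 0.231] pointing down, gripper open.
Joint ranges: [-3.06, 3.06], [-0.37, 2.12], [-1.25, 1.32], [0.18, 2.47], [-1.1, 4.24], [0.23, 1.98], [-2.94, 2.94]. Speed limits (rad/s): [2.57, 2.57, 3.14, 3.14, 3.14, 3.14, 3.14].

INTERFACE

Orientations are given as a rotation vector (axis times angle).
In Python, from workcell import robot gives the robot as it stands.
- The arm moves only by the tool servo_tool, never from a script. Its argument "rows" is one flat list of numbers, 6 for each row, row after row: the shift along the tool's x, y, z scaled (see below), then the turn, a rotation vector about the tool's x, y, z scaled (see below). A call has 1 to 8 rows; each row shifts and turns the commanded pose from where the row before left it, along the tool's axes as they then stand; what a row does not reach is not made up. The controller multiplies each number of a shift by 200 mm and each number of a turn by 30 degrees. A row lasts 1/12 s, in which the tool goes at most 41.7 mm and 7.16 degrees, less where a joint would pass 70% of its speed; a pose out of reach is approached as far as the arm can. A call with a number of a shift or a turn outside -1 to 1 is refused whole. A call with a gripper value outside its range is refused whole. "claw" is the closure, from 0 (fully open) to 1 (shut), set as the call begins (left out, the last holds). The fingers move at their own pace and stop on an object; "force" is the grip in N (left out, the last holds). Time passes only in rows, so rows that do not move let the fingers close. It gives the time, the measured TCP pose, the force, the opening and the grip force at its end, in the units of the state.
- robot.observe(): the state, without advancing time (a new reading comes with each control period).
- robot.snapshot(name): name is "scene" or "top" or "wrist"; returns a dict with "pixels" (480x640x3 uint8, red, green, blue), "z_map" (480x640 float32, m along the optical axis (not along the pixel's ray), 0 where there is no reading), "fovy" (degrees; the focal length in pixels is half the picture's height over the tangent of half this angle, whatever the lens; pixels are square), "cx", "cy" (the principal point, pixels), "R" (3x3) and "t" (3): a world point X has camera coordinates R X + t; the wrist camera has in their place "T_tool_cam" (4x4, takes a point from camera to tool coordinates, whose origin is the TCP and whose axes are the flange's). Camera axes: x right, y down, z forward; pixel columns grow to the right and rows downward; lengths in m; the calibration is good to about 2 mm. A picture is of the moment at which its call begins: read the wrist's pose just before it.
- robot.finish_job(): hands the job in; it is judged then, once.
The state is a dict: "time_s": time; "qpos": joint angles; "dq": joint speeds; "tau": joint torques, N m; "position": TCP position; "orientation": TCP orientation; "ft_force": force on the tool from outside, world axes, zero at the start; "moment": the same for the moment, N m; "width": finger opening in m; "grip_force": force on a finger pad.
Only numpy, scipy, OpenCV 4.12 (cv2) and the standard library are available. Lean on these libraries where they do the work, as an engineer would, in place of code of your own. Each camera call takes 0.05 s, during which the arm holds its last target. There are 200 camera calls.

TASK

Swing the steel keeper arm on the wooden guide fully open, out of the lane. Then put the full spool of wire down on the spindle of the wooden sled, and push the sled, by its wooden block only and keeping it flat on the bench, forward along the lane to the corner and then sideways under the clear cover until it is fully home against the end stop. Finally swing the keeper fully shut behind the sled, and leave the empty spool, cup and screwdriver where they are.

Things in the scene. Friction and masses are not known exactly. Their poses are not given: they have to be found in the camera images.
- station: Fixed L-shaped lane of brown wooden strips, 16 mm high and 10 mm thick, on the bench. Origin on the bench at the middle of the lane's corner; x runs along the front lane (away from the robot), y along the side lane (to the left). Front lane: x = -170 to -53 mm, between inner faces y = -73 and 73 mm. The right-hand strip ends at x = -58 mm: the corner is open on its right.
- end_stop (a point): Foot of the face of the 30 mm high end stop of the side lane, at station x = 0, y = 250 mm. The side lane leads to it between inner faces x = -53 and 53 mm; its far strip starts at y = -83 mm, its near strip at y = 73 mm.
- cover_edge (a point): Middle of the front lower edge of the flat clear cover over the end of the side lane, 95 mm above the bench, at station y = 175 mm. The cover spans station x = -80 to 80, y = 175 to 262 mm, its top is 105 mm above the bench; it has an aluminium front edge and four thin steel posts.
- keeper (a joint): Angle of the flat steel keeper arm (rad): 0 = fully shut, across the side lane, pointing along station -x; 1.57 = fully open, pointing along station -y over the far strip. Grows anticlockwise from above; stays where left. Arm 16 mm wide, 17 to 31 mm above the bench; shut, it fills station y = 87 to 103 mm, its end at x = 10 mm.
- keeper_post (a point): Top of the keeper's round dark wooden finger post, 14 mm in diameter, upright on the arm 52 mm from its pivot; it stands from 31 to 65 mm above the bench. This point is its top centre.
- keeper_pivot (a point): Pivot of the keeper arm (vertical axis), at station x = 70, y = 95 mm, 31 mm above the bench.
- sled: Loose dark wooden block 100 mm (x) by 140 mm (y) by 26 mm high, about 0.35 kg, in the front lane, its axes nearly along the station's. Origin at the centre of its underside. A steel spindle, 10 mm in diameter with a tapered tip, stands on it at sled x = 0, y = 30 mm. Fully home, its origin is at station x about 0, y = 180 mm.
- spindle_foot (a point): Foot of the sled's spindle: on the axis, at the top face of the block, 26 mm above the bench; the spindle rises 54 mm above this point.
- full_spool: The full spool: two black plastic flanges 58 mm in diameter and 5 mm thick, wound with steel wire to 53 mm diameter, 45 mm high, standing upright on the bench, 16 mm bore right through, about 0.22 kg. Origin at the centre of its underside, z along the bore.
- empty_spool: Bystander: the same spool without wire (thin 25 mm core between the flanges), 45 mm high. Origin at the centre of its underside.
- cup: Bystander: cardboard coffee cup with a black lid, 82 mm in diameter, 107 mm high. Origin at the centre of its underside.
- screwdriver: Bystander: screwdriver with a red handle lying on the bench beyond the spools, pointing across.

How it is judged:
By the outcome, as a careful person would: the job done as asked, in the order asked, and still so for the second after the job is handed in, with the robot touching nothing.
It also fails if it takes over 72 s, if anything falls off the work surface, if the arm or the gripper's body presses on something with over 40 N, if the wrist force passes 120 N, or if a joint passes its speed limit or range.

## Working session

There is one attempt and no reset: what is moved stays moved. The work goes in short steps, Python scripts to look and compute and a tool call to move; the robot and the scene stay as the last step left them, time stands still between calls to the robot, and variables do not carry over. Pictures are saved under pics/ and viewed, at most 10 in all, crops included, and the job is handed in when it is done.

Besides the shell and the picture viewer there is one more tool, called after "Emit:" as name(argument=value, ...) on one line, values as JSON. servo_tool: Moves the arm, as the interface text tells. Shifts and turns lie within -1 to 1; 1 stands for 200 mm of shift or 30 degrees of turn. Its arguments: {"type":"object","properties":{"rows":{"type":"array","items":{"type":"number"}},"claw":{"type":"number"},"force":{"type":"number"}},"required":["rows"]}

```bash
ls; mkdir -p pics
cat > look.py <<'E'
from workcell import robot
import cv2, pickle, sys
def snap(n,tag):
    st=robot.observe(); s=robot.snapshot(n); s['st']=st
    pickle.dump(s,open(f'{tag}.pkl','wb')); cv2.imwrite(f'pics/{tag}.png',s['pixels'][:,:,::-1]); return s
E
python3 - <<'E'
from look import *
import numpy as np
for n in ('top','scene'):
    s=snap(n,n+'0'); print(n,s['fovy'],s['cx'],s['cy'],np.round(s['R'],3).tolist(),np.round(s['t'],3))
o=robot.observe(); print({k:np.round(v,3) for k,v in o.items()}, robot.grip_point_offset)
E
```

```text
pics
top 53.219329553229436 326.6521992089486 236.53658919817067 [[0.002, -1.0, 0.011], [-0.983, -0.004, -0.181], [0.181, -0.01, -0.983]] [-0.038  0.572  0.875]
scene 52.158928847032556 326.1543317746999 239.2549278100353 [[-0.549, 0.836, 0.013], [0.504, 0.343, -0.793], [-0.667, -0.429, -0.609]] [ 0.325 -0.211  1.498]
{'time_s': np.float64(0.1), 'qpos': array([-1.35 ,  0.629,  0.038,  1.518, -0.027,  0.996, -0.02 ]), 'dq': array([ 0.   , -0.002, -0.002, -0.002, -0.001, -0.002,  0.001]), 'tau': array([ 3.0000e-03, -5.6452e+01,  1.2310e+00, -1.9397e+01,  1.1000e-02,
        5.0000e-03, -0.0000e+00]), 'position': array([0.184, 0.623, 0.23 ]), 'orientation': array([-4.490e-01, -3.109e+00,  3.000e-03]), 'ft_force': array([ 0.661, -0.754,  0.154]), 'moment': array([-0.   ,  0.013, -0.043]), 'grip_force': np.float64(0.0), 'width': np.float64(0.086)} 0.0187
```

View pics/top0.png

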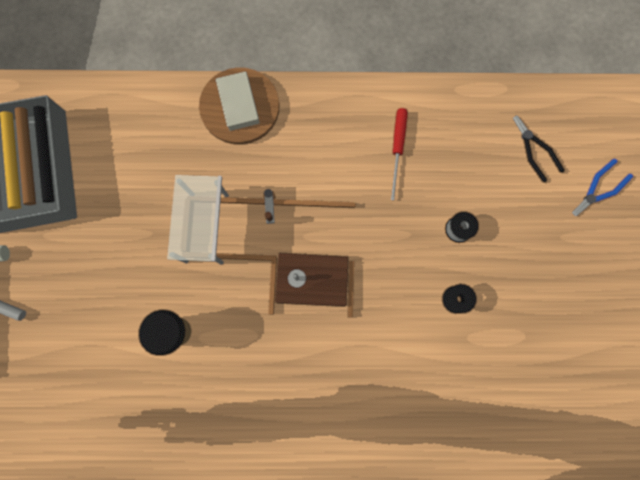

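View pics/scene0.png

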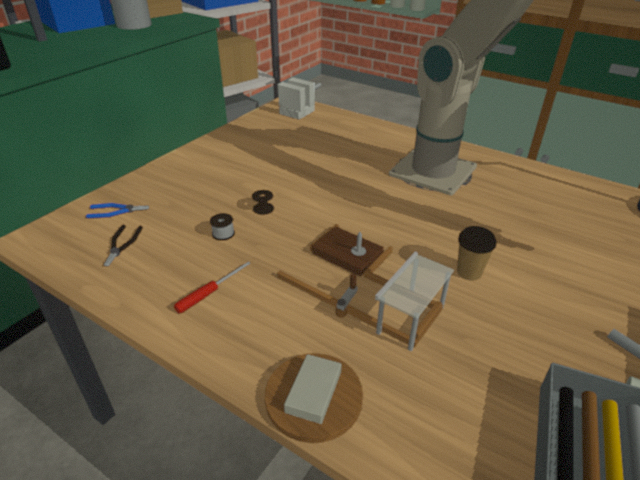

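The top view shows the full spool at (462,227), the empty spool at (459,299), the sled at (312,280) with its spindle near (297,278), the keeper near (269,205) and the cup at (162,332). The scene view agrees: wire-wound spool at (222,228), post at (352,285).

```bash
cat >> look.py <<'E'
import numpy as np
def cam(s):
    f=240/np.tan(np.radians(s['fovy'])/2)
    if 'R' in s: R=np.array(s['R']);t=np.array(s['t'])
    else:
        from scipy.spatial.transform import Rotation as Ro
        T=np.eye(4);T[:3,:3]=Ro.from_rotvec(s['st']['orientation']).as_matrix();T[:3,3]=s['st']['position']
        M=np.linalg.inv(T@np.array(s['T_tool_cam']));R=M[:3,:3];t=M[:3,3]
    return f,R,t
def plane(s,uv,z):
    f,R,t=cam(s);uv=np.atleast_2d(uv).astype(float)
    d=np.c_[(uv[:,0]-s['cx'])/f,(uv[:,1]-s['cy'])/f,np.ones(len(uv))]@R; c=-R.T@t
    return c+d*((z-c[2])/d[:,2])[:,None]
def proj(s,X):
    f,R,t=cam(s);p=np.atleast_2d(X)@R.T+t
    return np.c_[f*p[:,0]/p[:,2]+s['cx'],f*p[:,1]/p[:,2]+s['cy']]
def cloud(s):
    f,R,t=cam(s);v,u=np.mgrid[:480,:640];z=s['z_map']
    P=np.stack([(u-s['cx'])/f*z,(v-s['cy'])/f*z,z],-1)
    P=(P-t)@R; P[z==0]=np.nan; return P
E
python3 - <<'E'
from look import *
s=pickle.load(open('top0.pkl','rb'));P=cloud(s)
print('cam',-cam(s)[1].T@cam(s)[2])
for n,uv in dict(full=(462,227),empty=(459,299),cup=(162,332),sledc=(320,285),endst=(200,230),bench=(400,330),farstrip=(320,205),keep=(269,200)).items():
    print(n,np.round(P[uv[1],uv[0]],4))
for n,(u0,u1,v0,v1,h) in dict(full=(440,485,205,250,.04),empty=(440,482,280,318,.04),cup=(135,190,305,360,.1),post=(255,285,185,230,.055),arm=(255,285,185,230,.017),sled=(262,362,245,322,.022),cover=(160,235,165,275,.09),spind=(280,345,262,295,.04)).items():
    Q=P[v0:v1,u0:u1].reshape(-1,3);Q=Q[Q[:,2]>h]
    print(n,len(Q),np.round(np.c_[Q.min(0),np.median(Q,0),Q.max(0)].ravel(),4) if len(Q) else '')
img=s['pixels'][160:330,150:380,::-1]
cv2.imwrite('pics/c1.png',cv2.resize(img,None,fx=3.4,fy=3.4,interpolation=cv2.INTER_CUBIC))
E
```

```text
cam [ 0.40418029 -0.02604738  0.96452978]
full [ 0.6025 -0.3144  0.0032]
empty [ 0.4558 -0.302   0.    ]
cup [0.3914 0.2524 0.1072]
sledc [ 0.4809 -0.0232  0.0262]
endst [0.575  0.1972 0.0996]
bench [ 0.3945 -0.182  -0.0006]
farstrip [ 0.6449 -0.0225  0.0144]
keep [0.6497 0.0795 0.0338]
full 602 [ 0.57    0.5984  0.6269 -0.3344 -0.3065 -0.2779  0.0401  0.0446  0.0498]
empty 658 [ 0.4269  0.4553  0.4841 -0.323  -0.2939 -0.2661  0.0401  0.0448  0.0507]
cup 1336 [0.3571 0.3913 0.4261 0.2229 0.2571 0.2936 0.1001 0.1061 0.1109]
post 48 [0.6068 0.6125 0.6203 0.0717 0.0777 0.0855 0.057  0.0635 0.0679]
arm 313 [0.6047 0.6398 0.6732 0.0508 0.0793 0.1057 0.017  0.0315 0.0679]
sled 3501 [ 0.4421  0.4924  0.5444 -0.0785 -0.0071  0.0646  0.022   0.0254  0.0822]
cover 4062 [0.5181 0.5972 0.6806 0.1625 0.208  0.2553 0.0916 0.1004 0.1088]
spind 31 [0.4899 0.4933 0.4995 0.0185 0.0227 0.0271 0.0467 0.0731 0.0822]
```

View pics/c1.png

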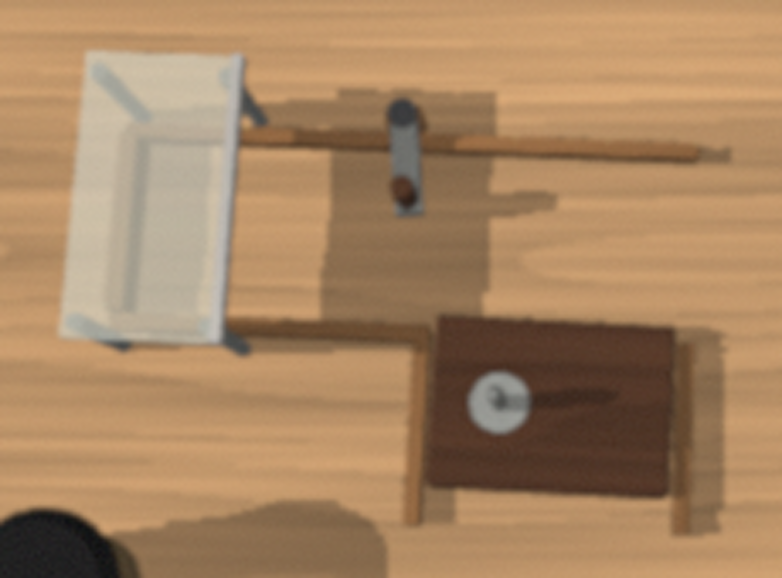

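The crop shows the keeper shut: pivot at about (268,192) and post at (269,215) in full-image pixels. The sled is well inside the front lane. I'll move above the station for a wrist view.

Emit:
servo_tool(rows=[-0.12, -0.1, -0.05, 0, 0, 0, -0.13, -0.11, -0.05, 0, 0, 0, -0.13, -0.11, -0.05, 0, 0, 0, -0.13, -0.11, -0.05, 0, 0, 0, -0.13, -0.11, -0.05, 0, 0, 0, -0.13, -0.11, -0.05, 0, 0, 0, -0.13, -0.11, -0.05, 0, 0, 0, -0.13, -0.11, -0.05, 0, 0, 0])

```text
time_s: 0.77
position: [0.3327, 0.3965, 0.3115]
orientation: [-0.449, -3.109, 0.001]
ft_force: [0.3, -0.5, -0.4]
width: 0.0856
grip_force: 0.0
```

Emit:
servo_tool(rows=[-0.13, -0.11, -0.05, 0, 0, 0, -0.13, -0.11, -0.05, 0, 0, 0, -0.13, -0.11, 0, 0, 0, 0, -0.13, -0.11, 0, 0, 0, 0, -0.13, -0.11, 0, 0, 0, 0, -0.13, -0.11, 0, 0, 0, 0, -0.13, -0.11, 0, 0, 0, 0, -0.13, -0.11, 0, 0, 0, 0], claw=0.4)

```text
time_s: 1.43
position: [0.4823, 0.1691, 0.3311]
orientation: [-0.449, -3.109, 0.0]
ft_force: [0.7, 0.7, -0.7]
width: 0.0516
grip_force: 0.0
```

Emit:
servo_tool(rows=[-0.13, -0.11, 0, 0, 0, 0, -0.13, -0.11, 0, 0, 0, 0, 0, 0, 0, 0, 0, -0.16, 0, 0, 0, 0, 0, -0.16, 0, 0, 0, 0, 0, -0.16, 0, 0, 0, 0, 0, 0, 0, 0, 0, 0, 0, 0])

```text
time_s: 2.02
position: [0.5191, 0.1136, 0.331]
orientation: [-0.059, -3.14, 0.0]
ft_force: [0.1, 0.8, -0.6]
width: 0.0515
grip_force: 0.0
```

Run:
```python
from look import *
s=snap('wrist','w1'); print(s['fovy'],s['cx'],s['cy'],np.round(s['T_tool_cam'],3).tolist())
o=s['st'];print(o['time_s'],o['position'],o['orientation'],o['width'],np.round(o['qpos'],2))
```

```text
68.0186604534352 321.00834726654995 245.24076267440333 [[0.001, -0.958, -0.287, 0.073], [1.0, 0.001, -0.0, -0.001], [0.001, -0.287, 0.958, -0.141], [0.0, 0.0, 0.0, 1.0]]
2.0167 [0.51914088 0.11361558 0.33099018] [-5.94832535e-02 -3.14027514e+00  8.29546551e-05] 0.051479255309189786 [-0.36  0.36  0.14  1.71 -0.05  1.08  1.32]
```

View pics/w1.png

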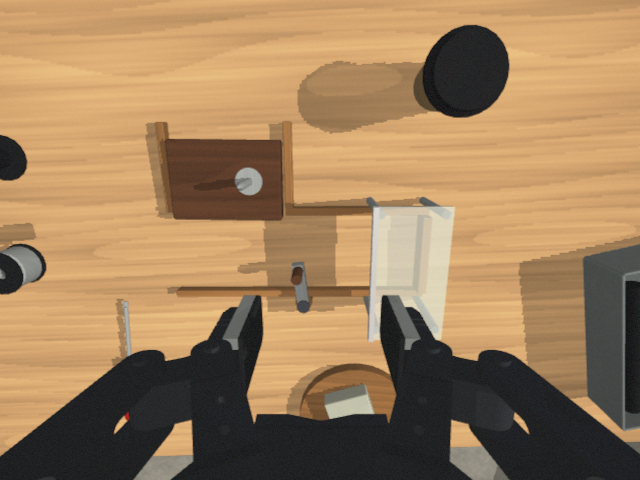

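Wrist view: sled top face spans (165,140)-(285,220), spindle foot near (248,181), keeper post at (297,272) with pivot at (304,306), far strip along row 291. I'll fit the station and sled poses from the depth cloud.

```bash
cat >> look.py <<'E'
from scipy.optimize import least_squares
def tow(p,q):  # station xy(mm) -> world m
    c,s_=np.cos(p[2]),np.sin(p[2]);q=np.atleast_2d(q)/1000
    return np.c_[p[0]+c*q[:,0]-s_*q[:,1],p[1]+s_*q[:,0]+c*q[:,1]]
def tos(p,w):
    c,s_=np.cos(p[2]),np.sin(p[2]);d=np.atleast_2d(w)[:,:2]-np.array(p[:2])
    return 1000*np.c_[c*d[:,0]+s_*d[:,1],-s_*d[:,0]+c*d[:,1]]
def station(P,p=(.595,-.015,-.033)):
    Q=P.reshape(-1,3);Q=Q[np.isfinite(Q).all(1)];Q=Q[(Q[:,2]>.012)&(Q[:,2]<.021)]
    strips=[(0,58,-75,80),(0,58,110,165),(0,-58,90,165),(1,78,-165,-70),(1,-78,-165,-65)]
    for it in range(4):
        S=tos(p,Q);sel=[]
        for ax,c,a,b in strips: sel.append((abs(S[:,ax]-c)<(12 if it<2 else 8))&(S[:,1-ax]>a)&(S[:,1-ax]<b))
        f=lambda q:np.concatenate([(tos(q,Q[m])[:,ax]-c)/np.sqrt(m.sum()+1) for (ax,c,_,_),m in zip(strips,sel)])
        p=least_squares(f,p,x_scale=[.01,.01,.1]).x
    print('station',np.round(p,4),'n',[int(m.sum()) for m in sel],'med resid',[round(float(np.median(tos(p,Q[m])[:,ax]-c)),2) for (ax,c,_,_),m in zip(strips,sel)])
    return p
def sled(s,P,p):
    M=((P[...,2]>.021)&(P[...,2]<.031)).astype(np.uint8)
    hsv=cv2.cvtColor(s['pixels'],cv2.COLOR_RGB2HSV); M&=(hsv[...,2]<130).astype(np.uint8)
    n,l,st,c=cv2.connectedComponentsWithStats(cv2.morphologyEx(M,cv2.MORPH_OPEN,np.ones((3,3))))
    k=1+np.argmax(st[1:,4]);v,u=np.nonzero(l==k)
    w=plane(s,np.c_[u,v],.026); r=cv2.minAreaRect((tos(p,w)).astype(np.float32)); return r
E
python3 - <<'E'
from look import *
for n in ('w1','top0'):
    s=pickle.load(open(n+'.pkl','rb'));P=cloud(s);p=station(P);print(n,'sled rect',sled(s,P,p))
    print('post exp px',proj(s,np.r_[tow(p,[18,95])[0],.065]),'pivot',proj(s,np.r_[tow(p,[70,95])[0],.031]))
    Q=P.reshape(-1,3);S=tos(p,Q)
    m=(Q[:,2]>.05)&(Q[:,2]<.085)&(abs(S[:,0])<40)&(abs(S[:,1]-95)<30);print('post st',np.median(S[m],0),np.median(Q[m],0))
    m=(Q[:,2]>.045)&(Q[:,2]<.085)&(S[:,0]<-55)&(S[:,0]>-150)&(abs(S[:,1])<60);print('spindle st',np.median(S[m],0),m.sum(), np.median(Q[m],0))
    m=(Q[:,2]>.0416)&(Q[:,2]<.05)&(Q[:,1]<-.25);
E
```

```text
station [ 0.5902 -0.0097 -0.0378] n [752, 279, 454, 624, 608] med resid [-0.14, -0.17, 0.45, -0.06, 0.19]
w1 sled rect ((-98.74348449707031, 0.4981536865234375), (138.5916748046875, 98.61944580078125), 89.37734985351562)
post exp px [[301.06037286 280.12070904]] pivot [[303.00951876 306.10944799]]
post st [16.18254431 89.77808734] [0.6096284  0.07922337 0.06322202]
spindle st [-98.98700229  31.75650492] 104 [0.49242191 0.02588757 0.07249898]
station [ 0.5916 -0.0097 -0.0345] n [375, 132, 186, 241, 257] med resid [-0.25, -0.35, 0.26, -0.3, 0.16]
top0 sled rect ((-98.88147735595703, -0.42848968505859375), (139.32284545898438, 99.47991943359375), 89.20757293701172)
post exp px [[264.16447827 214.40837852]] pivot [[267.69953734 193.06526108]]
post st [17.58254031 88.10342785] [0.61232873 0.07767548 0.06326687]
spindle st [-99.43474111  29.02659742] 31 [0.49332079 0.02274375 0.07305393]
```

The keeper is slightly ajar, with its post at station (17,89). I'll approach the post with the tool turned 45°, so one gripper pose serves the whole swing.

Emit:
servo_tool(rows=[-0.155, -0.053, 0, 0, 0, 0, -0.155, -0.053, 0, 0, 0, 0, -0.155, -0.053, 0, 0, 0, 0, 0, 0, 0.15, 0, 0, -0.22, 0, 0, 0.15, 0, 0, -0.22, 0, 0, 0.15, 0, 0, -0.22, 0, 0, 0.15, 0, 0, -0.22, 0, 0, 0.15, 0, 0, -0.22])

```text
time_s: 2.73
position: [0.611, 0.079, 0.1799]
orientation: [-0.845, 3.026, -0.0]
ft_force: [1.6, -0.3, 0.6]
width: 0.0511
grip_force: 0.0
```

Emit:
servo_tool(rows=[0, 0, 0.1, 0, 0, -0.2, 0, 0, 0.1, 0, 0, -0.2, 0, 0, 0, 0, 0, 0])

```text
time_s: 2.98
position: [0.6081, 0.0782, 0.1371]
orientation: [1.15, -2.915, -0.003]
ft_force: [-0.1, 0.6, -1.0]
width: 0.051
grip_force: 0.0
```

Run:
```python
from look import *
s=snap('wrist','w2');o=s['st'];print(o['time_s'],o['position'],o['orientation'],np.round(o['qpos'],2))
P=cloud(s);p=(.591,-.0097,-.036);Q=P.reshape(-1,3);S=tos(p,Q)
m=(Q[:,2]>.05)&(Q[:,2]<.075)&(abs(S[:,0]-15)<40)&(abs(S[:,1]-90)<40)
print(m.sum(),np.median(S[m],0),np.median(Q[m],0),np.percentile(S[m],[3,97],axis=0), 'tcp st',tos(p,o['position'][None,:2]))
from scipy.spatial.transform import Rotation as Ro
print(Ro.from_rotvec(o['orientation']).as_matrix().round(3))
```

```text
2.9833 [0.60808366 0.07824202 0.13709037] [ 1.14959684 -2.91520107 -0.00299573] [-0.13  0.69 -0.07  1.7   0.07  0.76  2.09]
442 [16.31030381 87.45176324] [0.61047725 0.07699961 0.06321191] [[11.01335753 82.09307163]
 [22.98561442 94.06275649]] tcp st [[13.90736123 88.49991641]]
[[-0.731 -0.683 -0.008]
 [-0.683  0.731 -0.001]
 [ 0.007  0.005 -1.   ]]
```

View pics/w2.png

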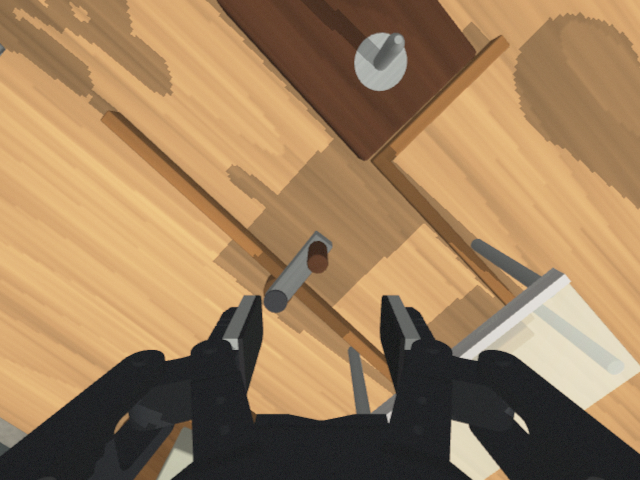

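The post sits between the open fingers at (317,258). I'll descend and grip it.

Emit:
servo_tool(rows=[-0.008, -0.014, 0.175, 0, 0, 0, 0, 0, 0.175, 0, 0, 0, 0, 0, 0.1, 0, 0, 0, 0, 0, 0.05, 0, 0, 0, 0, 0, 0, 0, 0, 0])

```text
time_s: 3.45
position: [0.6136, 0.0777, 0.0404]
orientation: [1.147, -2.922, -0.0]
ft_force: [0.2, -0.1, 0.3]
width: 0.0514
grip_force: 0.0
```

Emit:
servo_tool(rows=[0, 0, 0, 0, 0, 0, 0, 0, 0, 0, 0, 0, 0, 0, 0, 0, 0, 0, 0, 0, 0, 0, 0, 0, 0, 0, 0, 0, 0, 0, 0, 0, 0, 0, 0, 0], claw=1, force=25)

```text
time_s: 3.95
position: [0.6149, 0.0781, 0.0432]
orientation: [-1.15, 2.922, -0.0]
ft_force: [-2.3, -0.2, 7.6]
width: 0.0131
grip_force: 24.5
```

Run:
```python
from look import *
from scipy.spatial.transform import Rotation as Ro
o=robot.observe();R=Ro.from_rotvec(o['orientation']).as_matrix();p=(.591,-.0097,-.036)
w=o['position'][:2];piv=tow(p,[70,95])[0];print(o['time_s'],o['position'],tos(p,w),o['width'],o['grip_force'],o['ft_force'])
d=tos(p,w)[0]-[70,95];a0=np.arctan2(d[1],d[0])%(2*np.pi);print('keeper',a0-np.pi,'r',np.hypot(*d))
A=np.linspace(a0,1.5*np.pi+.1,15);X=tow(p,np.c_[70+52*np.cos(A),95+52*np.sin(A)]);X=np.r_[[w],X[1:]]
D=np.c_[np.diff(X,axis=0),np.zeros(14)]@R/.2;print(D.round(3)[:,:2].tolist())
```

```text
3.95 [0.61489273 0.07810568 0.04315359] [[20.71692875 88.6087365 ]] 0.01306829901493368 24.478818476200104 [-2.26125135 -0.22905273  7.62461283]
keeper 0.12896499518648552 r 49.69576803956791
[[0.025, -0.017], [0.014, -0.025], [0.011, -0.027], [0.008, -0.028], [0.005, -0.028], [0.001, -0.029], [-0.002, -0.029], [-0.005, -0.028], [-0.008, -0.028], [-0.011, -0.026], [-0.014, -0.025], [-0.016, -0.023], [-0.019, -0.022], [-0.021, -0.019]]
```

Emit:
servo_tool(rows=[0.017, -0.023, -0.01, 0, 0, 0, 0.014, -0.025, -0.01, 0, 0, 0, 0.011, -0.027, 0, 0, 0, 0, 0.008, -0.028, 0, 0, 0, 0, 0.005, -0.028, 0, 0, 0, 0, 0.001, -0.029, 0, 0, 0, 0, -0.002, -0.029, 0, 0, 0, 0])

```text
time_s: 4.53
position: [0.6303, 0.042, 0.0443]
orientation: [1.149, -2.919, -0.002]
ft_force: [-3.0, 4.7, -12.9]
width: 0.013
grip_force: 25.6
```

Run:
```python
from look import *
o=robot.observe();p=(.591,-.0097,-.036);q=tos(p,o['position'])[0];d=q-[70,95]
print(o['time_s'],o['position'],q,'ang',np.arctan2(-d[1],-d[0]),np.hypot(*d),o['width'],o['grip_force'],o['ft_force'])
```

```text
4.5333 [0.63025968 0.0420244  0.04433189] [37.37256884 53.10392766] ang 0.9091348247033011 53.102072853480024 0.012963236678002222 25.56707113981247 [ -3.04069986   4.73635242 -12.90664039]
```

Tracking well. I'll finish the arc with a small overshoot into the stop.

Emit:
servo_tool(rows=[-0.005, -0.028, 0, 0, 0, 0, -0.008, -0.028, 0, 0, 0, 0, -0.011, -0.026, 0, 0, 0, 0, -0.014, -0.025, 0, 0, 0, 0, -0.016, -0.023, 0, 0, 0, 0, -0.019, -0.022, 0, 0, 0, 0, -0.021, -0.019, 0, 0, 0, 0, 0, 0, 0, 0, 0, 0])

```text
time_s: 5.2
position: [0.6593, 0.0282, 0.0445]
orientation: [1.141, -2.903, -0.007]
ft_force: [-24.2, -2.0, 6.6]
width: 0.0129
grip_force: 27.2
```

Run:
```python
from look import *
o=robot.observe();p=(.591,-.0097,-.036);q=tos(p,o['position'])[0];d=q-[70,95]
print(o['time_s'],o['position'],q,'ang',np.arctan2(-d[1],-d[0]),np.hypot(*d),o['width'],o['grip_force'],o['ft_force'])
```

```text
5.2 [0.65933085 0.02824321 0.04452099] [66.92091997 40.37800659] ang 1.514485221614153 54.70870952502198 0.012887720508870248 27.207436859607697 [-24.16978335  -1.96225299   6.55361432]
```

Emit:
servo_tool(rows=[0, 0, 0, 0, 0, 0, 0, 0, 0, 0, 0, 0, 0, 0, 0, 0, 0, 0, 0, 0, -0.15, 0, 0, 0, 0, 0, -0.2, 0, 0, 0, 0, 0, -0.2, 0, 0, 0, 0, 0, -0.2, 0, 0, 0, 0, 0, 0, 0, 0, 0], claw=0.4)

```text
time_s: 5.87
position: [0.6773, 0.0308, 0.2068]
orientation: [-1.142, 2.904, -0.01]
ft_force: [1.4, -0.2, 0.4]
width: 0.051
grip_force: 0.0
```

```bash
cat > kp.py <<'E'
from look import *
def keeper(s,p=(.591,-.0097,-.036)):
    P=cloud(s);Q=P.reshape(-1,3);S=tos(p,Q)
    m=(Q[:,2]>.056)&(Q[:,2]<.075)&(S[:,0]>0)&(S[:,0]<90)&(S[:,1]>25)&(S[:,1]<110)
    c=np.median(S[m],0);a=(Q[:,2]>.026)&(Q[:,2]<.036)&(np.hypot(*(S-[70,95]).T)<75)&(S[:,0]>-5)
    print('post',m.sum(),c,'ang',np.arctan2(95-c[1],70-c[0]),'arm x',np.percentile(S[a],[2,50,98],axis=0).round(1).tolist())
E
python3 - <<'E'
from kp import *
s=snap('wrist','w3');o=s['st'];print(o['time_s'],o['position'],o['orientation'],o['width']);keeper(s);keeper(snap('top','top1'))
E
```

```text
5.8667 [0.67728882 0.03084575 0.20682088] [-1.14151053  2.90405685 -0.0102741 ] 0.05100425705929778
post 243 [68.73792243 42.41708824] ang 1.5467992665285384 arm x [[61.4, 35.9], [68.3, 75.2], [77.0, 101.8]]
  return _methods._mean(a, axis=axis, dtype=dtype,
  ret = um.true_divide(
Traceback (most recent call last):
  File "kp.py", line 6, in keeper
    print('post',m.sum(),c,'ang',np.arctan2(95-c[1],70-c[0]),'arm x',np.percentile(S[a],[2,50,98],axis=0).round(1).tolist())
                                                                     ~~~~~~~~~~~~~^^^^^^^^^^^^^^^^^^^^^^^
IndexError: index -1 is out of bounds for axis 0 with size 0
```

View pics/w3.png

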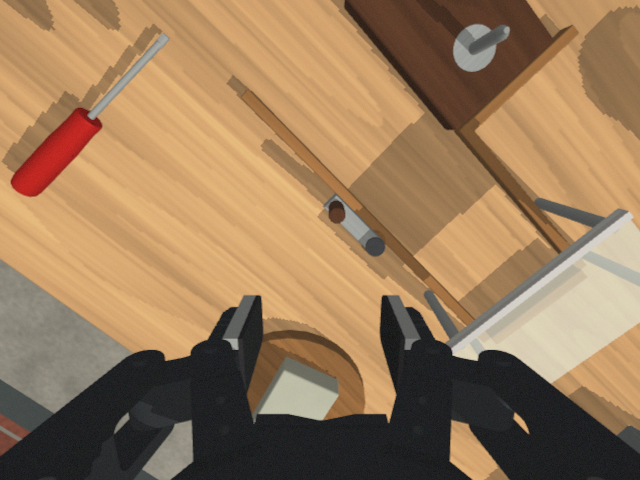

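Keeper now lies along the far strip: post at (337,211), pivot at (375,246), measured about 1.55 rad against its stop. Next, the spool.

Emit:
servo_tool(rows=[0, 0, 0, 0, 0, 0.214, 0, 0, 0, 0, 0, 0.214, 0, 0, 0, 0, 0, 0.214, 0, 0, 0, 0, 0, 0.214, 0, 0, 0, 0, 0, 0.214, 0, 0, 0, 0, 0, 0.214, 0, 0, 0, 0, 0, 0.214], claw=0)

```text
time_s: 6.55
position: [0.6695, 0.0303, 0.1944]
orientation: [0.063, 3.141, -0.001]
ft_force: [0.2, 0.2, -0.9]
width: 0.0851
grip_force: 0.0
```

Emit:
servo_tool(rows=[0.037, -0.18, 0, 0, 0, 0, 0.037, -0.18, 0, 0, 0, 0, 0.037, -0.18, 0, 0, 0, 0, 0.037, -0.18, 0, 0, 0, 0, 0.037, -0.18, 0, 0, 0, 0, 0.037, -0.18, 0, 0, 0, 0, 0.037, -0.18, 0, 0, 0, 0, 0.037, -0.18, 0, 0, 0, 0])

```text
time_s: 7.22
position: [0.5998, -0.2572, 0.1945]
orientation: [0.054, 3.141, -0.001]
ft_force: [0.3, 0.2, 0.3]
width: 0.0853
grip_force: 0.0
```

Emit:
servo_tool(rows=[0.037, -0.18, 0, 0, 0, 0, 0, 0, 0, 0, 0, 0])

```text
time_s: 7.38
position: [0.5872, -0.303, 0.1947]
orientation: [-0.073, -3.139, 0.014]
ft_force: [-1.3, -1.2, -0.6]
width: 0.0852
grip_force: 0.0
```

```bash
cat > sp.py <<'E'
from look import *
from scipy.spatial.transform import Rotation as Ro
def spool(s,g,r=.05,z0=.04,zt=.045):
    P=cloud(s);m=((P[...,2]>z0)&(P[...,2]<z0+.012)&(np.hypot(P[...,0]-g[0],P[...,1]-g[1])<r)).astype(np.uint8)
    c,_=cv2.findContours(m,cv2.RETR_EXTERNAL,cv2.CHAIN_APPROX_NONE);c=max(c,key=cv2.contourArea)[:,0]
    w=plane(s,c,zt)[:,:2]*1000;(cx,cy),rr=cv2.minEnclosingCircle(w.astype(np.float32))
    e=least_squares(lambda q:np.hypot(w[:,0]-q[0],w[:,1]-q[1])-q[2],[cx,cy,rr],loss='soft_l1').x
    return e
def tool(o,w):
    R=Ro.from_rotvec(o['orientation']).as_matrix();return (np.r_[w]-o['position'])@R/.2
E
python3 - <<'E'
from sp import *
s=snap('wrist','w4');o=s['st'];print(o['time_s'],o['position'],o['orientation'],o['width'],o['qpos'].round(2))
print('wrist',spool(s,(.598,-.3065)))
for n in('top','scene'):
    t=snap(n,n+'2');print(n,spool(t,(.598,-.3065)))
    m=plane(t,[[0,0]],0)
print(spool(pickle.load(open('top0.pkl','rb')),(.598,-.3065)))
E
```

```text
7.3833 [ 0.58716447 -0.30301058  0.19469484] [-0.0732655  -3.13859511  0.01355764] 0.08518831007331039 [ 0.36  0.68  0.12  1.53 -0.08  0.93  2.03]
wrist [ 596.36159247 -306.70104648   28.07133379]
top [ 597.93186067 -305.98656128   27.61402356]
scene [ 601.53744999 -301.4925446    28.09810618]
[ 598.37714842 -306.00064772   27.88673744]
```

View pics/w4.png

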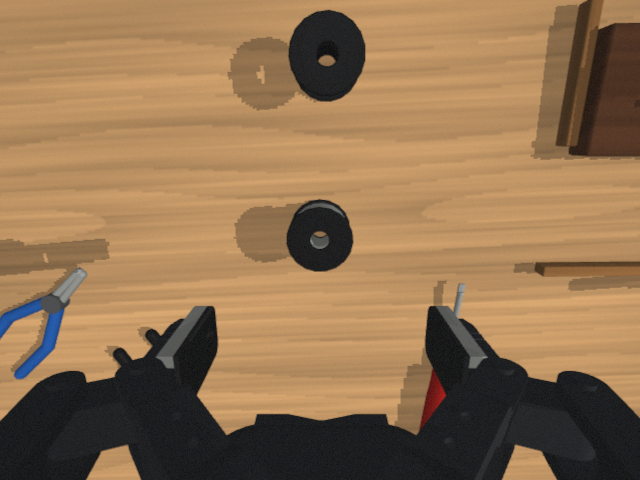

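Full spool at (320,240) between the fingers; the empty one is well clear at (327,55). I'll descend and grip.

Emit:
servo_tool(rows=[-0.05, -0.014, 0.1, 0, 0, 0, 0, 0, 0.18, 0, 0, 0, 0, 0, 0.18, 0, 0, 0, 0, 0, 0.18, 0, 0, 0, 0, 0, 0.18, 0, 0, 0, 0, 0, 0.08, 0, 0, 0, 0, 0, 0, 0, 0, 0])

```text
time_s: 8.12
position: [0.6089, -0.311, 0.0231]
orientation: [0.057, 3.121, -0.042]
ft_force: [-1.2, -17.9, 33.8]
width: 0.0851
grip_force: 18.5
```

Emit:
servo_tool(rows=[0, 0, 0, 0, 0, 0, 0, 0, 0, 0, 0, 0, 0, 0, 0, 0, 0, 0, 0, 0, 0, 0, 0, 0, 0, 0, 0, 0, 0, 0], claw=1, force=40)

```text
time_s: 8.53
position: [0.6119, -0.3226, 0.0315]
orientation: [0.064, 3.108, -0.067]
ft_force: [-4.1, -31.0, 53.5]
width: 0.0588
grip_force: 41.8
```

Run:
```python
from sp import *
o=robot.observe();print(o['time_s'],o['position'],o['orientation'],o['width'],o['grip_force'],o['ft_force'])
```

```text
8.5333 [ 0.61187496 -0.3226485   0.0314888 ] [ 0.06353747  3.10817761 -0.06722541] 0.05876305890909533 41.770560540225006 [ -4.14542287 -31.01347643  53.54554925]
```

Run:
```python
from sp import *
s=snap('scene','sc3');w=snap('wrist','w5')
a=cv2.resize(s['pixels'][120:300,130:370,::-1],(480,360),interpolation=cv2.INTER_CUBIC);b=cv2.resize(w['pixels'][...,::-1],(320,240))
c=np.zeros((360,800,3),np.uint8);c[:,:480]=a;c[:240,480:]=b;cv2.imwrite('pics/m1.png',c)
```

```text
(no output)
```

View pics/m1.png

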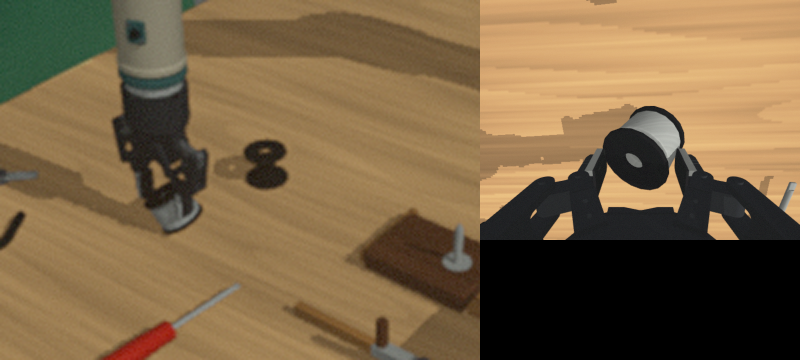

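The spool is tilted in the grip because a finger landed on its flange. The tool overshot and I read its pose before it settled. I'll relieve the force first and then release it upright.

Emit:
servo_tool(rows=[-0.02, -0.04, -0.04, 0, 0, 0, -0.02, -0.04, -0.04, 0, 0, 0, -0.02, -0.04, -0.03, 0, 0, 0, 0, 0, 0, 0, 0, 0, 0, 0, 0, 0, 0, 0, 0, 0, 0, 0, 0, 0, 0, 0, 0, 0, 0, 0])

```text
time_s: 9.22
position: [0.6237, -0.3203, 0.0454]
orientation: [0.048, 3.119, -0.013]
ft_force: [5.1, -1.3, 27.8]
width: 0.0265
grip_force: 49.9
```

Run:
```python
from sp import *
w=snap('wrist','w6');o=w['st'];print(o['time_s'],o['position'],o['orientation'],o['width'],o['grip_force'],o['ft_force'])
P=cloud(w);m=(np.hypot(P[...,0]-.61,P[...,1]+.32)<.08)&(P[...,2]<.09)&(P[...,2]>.004)
hsv=cv2.cvtColor(w['pixels'],cv2.COLOR_RGB2HSV);print(m.sum(),np.nanmin(P[m],0),np.nanmax(P[m],0))
```

```text
9.2167 [ 0.62373876 -0.32030685  0.04538706] [ 0.04755642  3.11939289 -0.01300405] 0.02651193022012695 49.91694943397306 [ 5.06424792 -1.31524746 27.83107856]
20479 [ 0.57241136 -0.36240509  0.01248019] [ 0.64258731 -0.27744934  0.08999527]
```

Emit:
servo_tool(rows=[0, 0, -0.03, 0, 0, 0, 0, 0, 0, 0, 0, 0, 0, 0, 0, 0, 0, 0, 0, 0, 0, 0, 0, 0, 0, 0, 0, 0, 0, 0, 0, 0, 0, 0, 0, 0], claw=0)

```text
time_s: 9.77
position: [0.612, -0.318, 0.0422]
orientation: [-0.053, -3.14, -0.001]
ft_force: [0.2, 0.7, 0.3]
width: 0.0853
grip_force: 0.0
```

Emit:
servo_tool(rows=[0, 0, -0.1, 0, 0, 0, 0, 0, -0.15, 0, 0, 0, 0, 0, -0.2, 0, 0, 0, 0, 0, -0.2, 0, 0, 0, 0, 0, -0.1, 0, 0, 0, 0, 0, 0, 0, 0, 0, 0, 0, 0, 0, 0, 0])

```text
time_s: 10.35
position: [0.6131, -0.3189, 0.1945]
orientation: [0.054, 3.139, -0.002]
ft_force: [-0.5, -0.0, 0.4]
width: 0.0853
grip_force: 0.0
```

Run:
```python
from sp import *
w=snap('wrist','w7');o=w['st'];print(o['time_s'],o['position'],o['orientation'],o['width'],o['ft_force'])
for n in ('wrist','scene','top'):
    s=w if n=='wrist' else snap(n,n+'4');P=cloud(s);m=(np.hypot(P[...,0]-.61,P[...,1]+.32)<.1)&(P[...,2]<.07)&(P[...,2]>.008)
    print(n,m.sum(),P[m].min(0).round(3),np.median(P[m],0).round(3),P[m].max(0).round(3),np.percentile(P[m][:,2],[10,50,90]).round(3))
c=np.zeros((480,800,3),np.uint8);c[:,:540]=w['pixels'][:,50:590,::-1];c[:240,540:]=cv2.resize(pickle.load(open('scene4.pkl','rb'))['pixels'][150:280,140:281,::-1],(260,240))
c[240:,540:]=cv2.resize(pickle.load(open('w6.pkl','rb'))['pixels'][180:420,190:450,::-1],(260,240));cv2.imwrite('pics/m2.png',c)
```

```text
10.35 [ 0.61308309 -0.31892126  0.1944774 ] [ 5.43196082e-02  3.13890223e+00 -1.50782989e-03] 0.0853196722831489 [-0.51706085 -0.02287514  0.4134499 ]
wrist 3558 [ 0.564 -0.336  0.009] [ 0.593 -0.307  0.044] [ 0.621 -0.279  0.046] [0.043 0.044 0.045]
scene 480 [ 0.567 -0.336  0.008] [ 0.603 -0.296  0.041] [ 0.623 -0.275  0.047] [0.014 0.041 0.045]
top 750 [ 0.566 -0.336  0.008] [ 0.593 -0.305  0.044] [ 0.623 -0.279  0.049] [0.023 0.044 0.047]
```

View pics/m2.png

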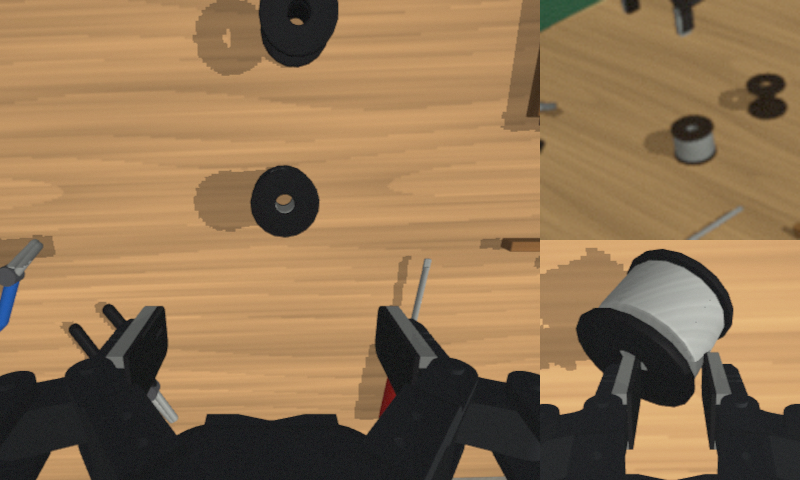

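The spool is standing upright again at (285,200) in the left panel. I'll re-measure it with the tool settled.

Run:
```python
from sp import *
o=robot.observe();print(o['position'],o['orientation'])
for n in ('w7','top4'):
    s=pickle.load(open(n+'.pkl','rb'));e=spool(s,(.593,-.307));print(n,e,tool(o,[e[0]/1000,e[1]/1000,.012]))
```

```text
[ 0.61137922 -0.31795468  0.19121567] [-5.41315678e-02 -3.13777997e+00 -2.59698267e-03]
w7 [ 592.22290252 -307.78199313   28.05817271] [0.0944561  0.04609795 0.8964768 ]
top4 [ 593.76805265 -306.71859826   27.94309919] [0.08691837 0.05167826 0.89646029]
```

Emit:
servo_tool(rows=[0.045, 0.025, 0.1, 0, 0, 0, 0.045, 0.024, 0.12, 0, 0, 0, 0, 0, 0.12, 0, 0, 0, 0, 0, 0.12, 0, 0, 0, 0, 0, 0.09, 0, 0, 0, 0, 0, 0, 0, 0, 0, 0, 0, 0, 0, 0, 0, 0, 0, 0, 0, 0, 0])

```text
time_s: 11.17
position: [0.5951, -0.3084, 0.0834]
orientation: [0.054, 3.141, -0.0]
ft_force: [0.4, -0.1, 0.8]
width: 0.0857
grip_force: 0.0
```

Run:
```python
from sp import *
s=snap('wrist','w8');o=robot.observe();print(o['time_s'],o['position'],o['orientation'])
e=spool(s,(.593,-.307));print(e,tool(o,[e[0]/1000,e[1]/1000,.012]),tool(o,[.593,-.3073,.012]))
```

```text
11.2167 [ 0.59557883 -0.30863409  0.08420356] [ 5.42060864e-02  3.13968487e+00 -1.22813355e-03]
[ 591.55081875 -307.74383266   28.08981351] [0.02080624 0.00402677 0.36098499] [0.01364126 0.00649474 0.36099353]
```

Emit:
servo_tool(rows=[0.016, 0.005, 0.1, 0, 0, 0, 0, 0, 0.1, 0, 0, 0, 0, 0, 0.09, 0, 0, 0, 0, 0, 0.06, 0, 0, 0, 0, 0, 0, 0, 0, 0, 0, 0, 0, 0, 0, 0, 0, 0, 0, 0, 0, 0])

```text
time_s: 11.8
position: [0.5927, -0.3077, 0.0147]
orientation: [0.054, 3.139, -0.002]
ft_force: [-0.6, -0.2, -0.1]
width: 0.0854
grip_force: 0.0
```

Emit:
servo_tool(rows=[0, 0, 0, 0, 0, 0, 0, 0, 0, 0, 0, 0, 0, 0, 0, 0, 0, 0, 0, 0, 0, 0, 0, 0, 0, 0, 0, 0, 0, 0, 0, 0, 0, 0, 0, 0], claw=1, force=35)

```text
time_s: 12.3
position: [0.5924, -0.3073, 0.0146]
orientation: [0.054, 3.14, -0.001]
ft_force: [-1.1, 1.0, 5.6]
width: 0.0554
grip_force: 36.6
```

Run:
```python
from sp import *
s=snap('wrist','w9');o=s['st'];print(o['time_s'],o['position'],o['orientation'],o['width'],o['grip_force'],o['ft_force'])
e=spool(s,(.593,-.307));print(e,e[:2]/1000-o['position'][:2])
e=spool(snap('top','top5'),(.593,-.307));print(e)
```

```text
12.3 [ 0.59236532 -0.30729936  0.01455052] [ 5.40655692e-02  3.13964909e+00 -8.24910506e-04] 0.05542069290416153 36.5517117572017 [-1.12849764  0.97923656  5.58102115]
[ 590.91353627 -307.88070128   29.46716122] [-0.00145178 -0.00058135]
[ 577.15270472 -304.06736424   14.5968173 ]
```

Emit:
servo_tool(rows=[0, 0, -0.08, 0, 0, 0, 0, 0, -0.15, 0, 0, 0, 0, 0, -0.18, 0, 0, 0, 0, 0, -0.15, 0, 0, 0, 0, 0, -0.08, 0, 0, 0, 0, 0, 0, 0, 0, 0])

```text
time_s: 12.9
position: [0.5941, -0.3084, 0.1456]
orientation: [0.054, 3.134, -0.005]
ft_force: [-0.3, 0.1, -1.5]
width: 0.0556
grip_force: 38.3
```

Emit:
servo_tool(rows=[0.02, 0.1, 0, 0, 0, 0, 0.02, 0.18, 0, 0, 0, 0, 0.02, 0.18, 0, 0, 0, 0, 0.02, 0.18, 0, 0, 0, 0, 0.02, 0.18, 0, 0, 0, 0, 0.02, 0.18, 0, 0, 0, 0, 0.02, 0.18, 0, 0, 0, 0, 0.02, 0.18, 0, 0, 0, 0])

```text
time_s: 13.57
position: [0.5674, -0.0324, 0.1395]
orientation: [-0.054, -3.138, -0.0]
ft_force: [1.6, -0.1, -2.5]
width: 0.0555
grip_force: 38.3
```

Emit:
servo_tool(rows=[0.02, 0.15, 0, 0, 0, 0, 0.02, 0.1, 0, 0, 0, 0, 0, 0.05, 0, 0, 0, 0, 0, 0, 0, 0, 0, 0, 0, 0, 0, 0, 0, 0, 0, 0, 0, 0, 0, 0, 0, 0, 0, 0, 0, 0])

```text
time_s: 14.15
position: [0.5633, 0.0234, 0.1411]
orientation: [-0.06, -3.141, 0.002]
ft_force: [0.1, 0.1, -2.4]
width: 0.0558
grip_force: 38.3
```

Run:
```python
from kp import *
from sp import tool
s=snap('wrist','w10');o=s['st'];print(o['time_s'],o['position'],o['orientation'],o['width'],o['grip_force'])
P=cloud(s);p=station(P);print('sled',sled(s,P,p));print(tow(p,[-98.8,30]))
Q=P.reshape(-1,3);S=tos(p,Q)
m=(Q[:,2]>.03)&(Q[:,2]<.085)&(S[:,0]<-75)&(S[:,0]>-125)&(abs(S[:,1]-30)<25);A=Q[m]
for z in (.03,.045,.06,.075):
    k=abs(A[:,2]-z)<.008
    if k.any(): print(z,k.sum(),np.median(A[k],0))
# held spool
m=(abs(Q[:,0]-o['position'][0])<.04)&(abs(Q[:,1]-o['position'][1])<.04)&(Q[:,2]>.08);print('spool',m.sum(),np.percentile(Q[m],[1,50,99],axis=0).round(4).tolist(),o['position'])
```

```text
14.15 [0.56327672 0.02339659 0.14107918] [-5.95966589e-02 -3.14087963e+00  2.29408008e-03] 0.05577469550167407 38.3372936421074
station [ 0.5895 -0.0102 -0.0388] n [97, 467, 1286, 2055, 2032] med resid [-0.75, -0.55, 0.32, -0.35, 0.37]
sled ((-98.0850830078125, 0.15822601318359375), (137.72543334960938, 97.66783905029297), 89.50546264648438)
[[0.49193176 0.02360783]]
0.075 237 [0.4930757  0.02324482 0.07545673]
spool 49435 [[0.5367, -0.0137, 0.1297], [0.5518, 0.0232, 0.1839], [0.5874, 0.0612, 0.237]] [0.56327672 0.02339659 0.14107918]
```

Run:
```python
from sp import *
s=pickle.load(open('w10.pkl','rb'));o=s['st'];P=cloud(s);t=o['position'];zt=t[2]+.0304
m=(abs(P[...,2]-zt)<.006)&(np.hypot(P[...,0]-t[0],P[...,1]-t[1])<.036)
v,u=np.nonzero(m);w=plane(s,np.c_[u,v],zt)[:,:2]*1000-t[:2]*1000
print(m.sum(),np.percentile(w,[.5,99.5],axis=0).round(1))
# front arc
pts=[]
for y in range(-20,21,2):
    k=abs(w[:,1]-y)<1
    if k.sum()>5: pts.append((w[k,0].min(),y))
pts=np.array(pts);e=least_squares(lambda q:np.hypot(pts[:,0]-q[0],pts[:,1]-q[1])-29,[0,0],loss='soft_l1').x;print('centre off tcp mm',e,pts[::3].tolist())
# bore: far-depth pixels inside
h=(np.hypot(*(plane(s,np.stack(np.meshgrid(np.arange(640),np.arange(480)),-1).reshape(-1,2),zt)[:,:2]-t[:2]).T)<.013).reshape(480,640)&(P[...,2]<zt-.012)
v,u=np.nonzero(h);print('bore',h.sum(),(plane(s,np.c_[u,v],zt)[:,:2]*1000-t[:2]*1000).mean(0) if h.any() else '')
print(tool(robot.observe(),[.4925+.0010,.0235,.1]))
```

```text
17429 [[-28.9 -32.2]
 [ 25.7  32.5]]
centre off tcp mm [-0.91757832 -0.4841225 ] [[-22.32721095990314, -20.0], [-26.872433513178976, -14.0], [-28.835571879966892, -8.0], [-29.736028150734683, -2.0], [-29.515971983971667, 4.0], [-27.85193419179518, 10.0], [-24.736640125228064, 16.0]]
bore 763 [-3.84465491 -0.38098356]
[ 0.34852794 -0.01416454  0.20580105]
```

Emit:
servo_tool(rows=[0.07, -0.003, 0, 0, 0, 0, 0.11, -0.003, 0, 0, 0, 0, 0.1, -0.003, 0.03, 0, 0, 0, 0.05, -0.003, 0.03, 0, 0, 0, 0.02, 0, 0.04, 0, 0, 0, 0, 0, 0, 0, 0, 0, 0, 0, 0, 0, 0, 0, 0, 0, 0, 0, 0, 0])

```text
time_s: 14.87
position: [0.4943, 0.0255, 0.1217]
orientation: [0.056, 3.139, -0.0]
ft_force: [-0.2, -0.1, -3.7]
width: 0.0557
grip_force: 38.3
```

Run:
```python
from sp import *
o=robot.observe();print(o['time_s'],o['position'],o['orientation'],o['ft_force']);print(tool(o,[.4934,.024,.0416]))
```

```text
14.8667 [0.4943142  0.02550016 0.12171797] [ 5.59007318e-02  3.13943228e+00 -9.38980346e-05] [-0.21414317 -0.05356262 -3.73364075]
[ 0.00496745 -0.0076467   0.40058239]
```

Emit:
servo_tool(rows=[0.005, -0.0075, 0.03, 0, 0, 0, 0, 0, 0.06, 0, 0, 0, 0, 0, 0.06, 0, 0, 0, 0, 0, 0.03, 0, 0, 0, 0, 0, 0, 0, 0, 0, 0, 0, 0, 0, 0, 0])

```text
time_s: 15.37
position: [0.4922, 0.0245, 0.0851]
orientation: [-0.054, -3.141, 0.0]
ft_force: [-0.1, -0.1, -2.6]
width: 0.0554
grip_force: 38.3
```

Run:
```python
from sp import *
o=robot.observe();print(o['time_s'],o['position'],o['orientation'],o['ft_force']);print(tool(o,[.4934,.024,.0416]))
```

```text
15.3667 [0.49215278 0.02449311 0.08512707] [-5.43999454e-02 -3.14070588e+00  1.90710051e-04] [-0.10479963 -0.14429459 -2.61291006]
[-0.00640771 -0.00222013  0.217633  ]
```

Bottom is 10 mm below the spindle tip with no side force, so the spool is threaded. I'll lower it.

Emit:
servo_tool(rows=[-0.003, -0.002, 0.05, 0, 0, 0, 0, 0, 0.06, 0, 0, 0, 0, 0, 0.05, 0, 0, 0, 0, 0, 0.03, 0, 0, 0, 0, 0, 0, 0, 0, 0, 0, 0, 0, 0, 0, 0])

```text
time_s: 15.87
position: [0.4924, 0.0242, 0.047]
orientation: [-0.054, -3.14, 0.0]
ft_force: [0.6, -0.4, -3.3]
width: 0.0553
grip_force: 38.3
```

Emit:
servo_tool(rows=[0, 0, 0.01, 0, 0, 0, 0, 0, 0.01, 0, 0, 0, 0, 0, 0, 0, 0, 0])

```text
time_s: 16.12
position: [0.4928, 0.0243, 0.0433]
orientation: [0.054, 3.141, 0.0]
ft_force: [1.1, 0.5, -3.4]
width: 0.0556
grip_force: 38.3
```

Emit:
servo_tool(rows=[0, 0, 0.012, 0, 0, 0, 0, 0, 0.01, 0, 0, 0, 0, 0, 0, 0, 0, 0])

```text
time_s: 16.37
position: [0.493, 0.0243, 0.0404]
orientation: [0.054, 3.14, 0.001]
ft_force: [-3.2, 0.5, 15.5]
width: 0.0558
grip_force: 39.4
```

Spool seated (15 N contact). I'll release, lift, and back off behind the sled.

Emit:
servo_tool(rows=[0, 0, 0, 0, 0, 0, 0, 0, 0, 0, 0, 0, 0, 0, 0, 0, 0, 0, 0, 0, -0.08, 0, 0, 0, 0, 0, -0.16, 0, 0, 0, 0, 0, -0.18, 0, 0, 0, 0, 0, -0.14, 0, 0, 0, 0, 0, -0.05, 0, 0, 0], claw=0)

```text
time_s: 17.03
position: [0.4948, 0.0242, 0.1645]
orientation: [0.054, 3.135, 0.001]
ft_force: [0.4, 0.1, 0.1]
width: 0.0854
grip_force: 0.0
```

Emit:
servo_tool(rows=[0.05, -0.02, 0, 0, 0, 0, 0.1, -0.02, 0, 0, 0, 0, 0.1, -0.02, 0, 0, 0, 0, 0.06, -0.02, 0, 0, 0, 0, 0.03, -0.02, 0, 0, 0, 0, 0, 0, 0, 0, 0, 0, 0, 0, 0, 0, 0, 0, 0, 0, 0, 0, 0, 0], claw=0.4)

```text
time_s: 17.7
position: [0.4254, 0.0068, 0.161]
orientation: [0.054, 3.14, 0.0]
ft_force: [0.5, 0.1, -1.0]
width: 0.0512
grip_force: 0.0
```

```bash
cat > chk.py <<'E'
from kp import *
from sp import *
p0=(.591,-.0097,-.036)
def chk(s,g,zt=.072):
    P=cloud(s);e=spool(s,g,r=.04,z0=zt-.006,zt=zt);print('spool',e,'st',tos(p0,e[None,:2]/1000));
    try: print('sled',sled(s,P,p0))
    except Exception as x: print(x)
    m=(np.hypot(P[...,0]-g[0],P[...,1]-g[1])<.03)&(P[...,2]>.05);print('z med/max',np.median(P[m][:,2]),P[m][:,2].max())
E
python3 - <<'E'
from chk import *
s=snap('wrist','w11');o=s['st'];print(o['time_s'],o['position'],o['orientation'],o['width'],o['qpos'].round(2))
chk(s,(.4925,.0235));chk(snap('top','top6'),(.4925,.0235))
print(tool(o,np.r_[tow(p0,[-172,10])[0],.006]))
E
```

```text
17.7 [0.42541859 0.00676159 0.16100133] [5.39956641e-02 3.13950382e+00 2.64377740e-04] 0.05118165036358575 [-0.18  0.44  0.14  2.19 -0.12  0.51  1.58]
spool [490.99440099  23.11184258  27.94682388] st [[-101.12177358   29.19115883]]
sled ((-101.59419250488281, -0.299346923828125), (137.88980102539062, 98.25163269042969), 89.4512939453125)
z med/max 0.06960385661832401 0.0798826716202159Traceback (most recent call last):
  File "<stdin>", line 3, in <module>
  File "chk.py", line 5, in chk
    P=cloud(s);e=spool(s,g,r=.04,z0=zt-.006,zt=zt);print('spool',e,'st',tos(p0,e[None,:2]/1000));
                 ~~~~~^^^^^^^^^^^^^^^^^^^^^^^^^^^^
  File "sp.py", line 5, in spool
    c,_=cv2.findContours(m,cv2.RETR_EXTERNAL,cv2.CHAIN_APPROX_NONE);c=max(c,key=cv2.contourArea)[:,0]
                                                                      ~~~^^^^^^^^^^^^^^^^^^^^^^^
ValueError: max() iterable argument is empty
```

Emit:
servo_tool(rows=[0.01, 0, 0.1, 0, 0, 0, 0, 0, 0.17, 0, 0, 0, 0, 0, 0.18, 0, 0, 0, 0, 0, 0.15, 0, 0, 0, 0, 0, 0.1, 0, 0, 0, 0, 0, 0.05, 0, 0, 0, 0, 0, 0, 0, -0.2, 0, 0, 0, 0, 0, 0, 0])

```text
time_s: 18.47
position: [0.4216, 0.0121, 0.048]
orientation: [0.056, 3.123, 0.019]
ft_force: [-0.3, -0.2, 0.7]
width: 0.0515
grip_force: 0.0
```

Emit:
servo_tool(rows=[0, 0, 0, 0, 0, 0, 0, 0, 0, 0, 0, 0])

```text
time_s: 18.63
position: [0.4218, 0.012, 0.0485]
orientation: [0.053, 3.124, 0.02]
ft_force: [-0.4, -0.4, 0.9]
width: 0.0514
grip_force: 0.0
```

Run:
```python
from chk import *
o=robot.observe();print(o['time_s'],o['position'],o['orientation'],o['ft_force'],o['qpos'].round(2),tos(p0,o['position']),Ro.from_rotvec(o['orientation']).as_matrix().round(3).tolist())
print([tool(o,np.r_[o['position']+[.1*np.cos(p0[2]),.1*np.sin(p0[2]),0]])*2])
```

```text
18.6333 [0.42184645 0.01198766 0.04847251] [0.05339494 3.1235733  0.0203287 ] [-0.37692457 -0.3501037   0.86370628] [-0.27  0.69  0.27  2.3  -0.88  0.23  2.34] [[-169.82453751   15.58539037]] [[-0.999, 0.034, 0.018], [0.034, 0.999, 0.013], [-0.017, 0.013, -1.0]]
[array([-0.99984941, -0.00192975,  0.01724646])]
```

Run:
```python
import pickle,numpy as np,glob
from scipy.optimize import least_squares
from scipy.spatial.transform import Rotation as Ro
from workcell import robot
D=[pickle.load(open(f,'rb'))['st'] for f in sorted(glob.glob('w*.pkl'))]+[robot.observe()]
Q=np.array([d['qpos'] for d in D]);X=np.array([d['position'] for d in D]);O=Ro.from_rotvec([d['orientation'] for d in D])
ax='zyzyzyz'
def fk(q,P,sg):
    T=np.zeros(3);R=Ro.identity();
    for i in range(7):
        T=T+R.apply(P[3*i:3*i+3]);v=[0,0,0];v['xyz'.index(ax[i])]=sg[i]*q[i];R=R*Ro.from_rotvec(v)
    return T+R.apply(P[21:24]),R
import itertools
best=None
P0=np.zeros(24);P0[2]=.3;P0[8]=.3;P0[14]=.3;P0[23]=.2
for sg in itertools.product([-1],[1],[1,-1],[1,-1],[1,-1],[1,-1],[1,-1]):
    e=sum((fk(q,P0,sg)[1].inv()*o).magnitude() and 0 for q,o in zip(Q,O))
    # orientation consistency: const offset
    Rs=[fk(q,P0,sg)[1].inv()*o for q,o in zip(Q,O)]
    sp=max((Rs[0].inv()*r).magnitude() for r in Rs)
    if best is None or sp<best[0]: best=(sp,sg,Rs[0])
print(best[0],best[1],best[2].as_matrix().round(2).tolist());sg=best[1]
f=lambda P:np.r_[np.concatenate([fk(q,P,sg)[0]-x for q,x in zip(Q,X)]),1e-4*P]
r=least_squares(f,P0);print('rms',np.sqrt(np.mean(r.fun[:-24]**2)),r.x.reshape(8,3).round(3).tolist())
pickle.dump((r.x,sg,best[2]),open('kin.pkl','wb'))
lo=np.array([-3.06,-.37,-1.25,.18,-1.1,.23,-2.94]);hi=np.array([3.06,2.12,1.32,2.47,4.24,1.98,2.94])
yaw=-.036
for tilt in (-10,-5,0,5,10,15):
  R0=Ro.from_euler('z',yaw)*Ro.from_rotvec([0,np.pi,0])*Ro.from_rotvec([0,np.radians(tilt),0])
  for x in (.42,.43,.44):
    for z in(.008,.02):
      bb=9
      for q0 in (D[-2]['qpos'],[.2,.5,0,2.3,-.1,.4,1.5],[-.2,.7,.3,2.3,-.8,.3,2.3],[.4,.7,-.6,2.3,.8,.4,1.5]):
        g=lambda q:np.r_[(fk(q,r.x,sg)[0]-[x,.005,z])*20,((fk(q,r.x,sg)[1]*best[2]).inv()*R0).as_rotvec()*3,1e-4*np.array(q)]
        s=least_squares(g,np.clip(q0,lo+.01,hi-.01),bounds=(lo,hi));e=np.linalg.norm(s.fun[:6])
        if e<bb: bb=e;bq=s.x
      print(tilt,x,z,round(bb,3),bq.round(2))
```

```text
9.917560671787594e-16 (-1, 1, -1, 1, -1, 1, -1) [[0.0, -1.0, 0.0], [1.0, 0.0, 0.0], [-0.0, 0.0, 1.0]]
rms 1.1733759646937655e-08 [[0.0, -0.0, 0.168], [0.0, -0.006, 0.168], [-0.0, -0.006, 0.28], [0.0, -0.008, 0.28], [-0.0, -0.008, 0.191], [0.0, -0.0, 0.191], [-0.0, -0.0, 0.175], [-0.0, 0.0, 0.175]]
-10 0.42 0.008 0.0 [ 0.37  0.88 -0.7   2.44  1.96  0.59 -0.52]
-10 0.42 0.02 0.0 [ 0.36  0.84 -0.68  2.44  1.92  0.55 -0.49]
-10 0.43 0.008 0.0 [ 0.35  0.87 -0.67  2.41  1.94  0.56 -0.49]
-10 0.43 0.02 0.0 [ 0.34  0.83 -0.65  2.41  1.9   0.52 -0.46]
-10 0.44 0.008 0.0 [ 0.34  0.86 -0.64  2.39  1.92  0.53 -0.45]
-10 0.44 0.02 0.0 [ 0.32  0.82 -0.62  2.39  1.88  0.48 -0.42]
-5 0.42 0.008 0.0 [ 0.24  0.81 -0.48  2.36  1.74  0.36 -0.29]
-5 0.42 0.02 0.0 [ 0.2   0.77 -0.41  2.36  1.68  0.3  -0.24]
-5 0.43 0.008 0.0 [ 0.2   0.8  -0.42  2.34  1.7   0.31 -0.24]
-5 0.43 0.02 0.0 [ 0.14  0.75 -0.33  2.34  1.62  0.24 -0.17]
-5 0.44 0.008 0.0 [ 0.16  0.79 -0.35  2.31  1.65  0.26 -0.19]
-5 0.44 0.02 0.0 [ 0.14  0.76 -0.32  2.31  1.52  0.23 -0.07]
0 0.42 0.008 0.0 [ 0.13  0.78 -0.3   2.29  1.15  0.23  0.
[... 706 characters left out ...]
 2.13  0.5   0.45  0.97]
10 0.42 0.02 0.0 [ 0.16  0.79 -0.33  2.13  0.48  0.47  0.98]
10 0.43 0.008 0.0 [ 0.15  0.82 -0.33  2.1   0.49  0.47  0.98]
10 0.43 0.02 0.0 [ 0.16  0.8  -0.34  2.1   0.47  0.5   1.  ]
10 0.44 0.008 0.0 [ 0.16  0.83 -0.33  2.07  0.48  0.49  1.  ]
10 0.44 0.02 0.0 [ 0.16  0.81 -0.34  2.07  0.46  0.52  1.01]
15 0.42 0.008 0.0 [ 0.17  0.85 -0.35  2.05  0.42  0.58  1.05]
15 0.42 0.02 0.0 [ 0.18  0.83 -0.36  2.05  0.4   0.61  1.06]
15 0.43 0.008 0.0 [ 0.17  0.86 -0.35  2.02  0.41  0.6   1.06]
15 0.43 0.02 0.0 [ 0.18  0.83 -0.36  2.02  0.39  0.63  1.08]
15 0.44 0.008 0.0 [ 0.17  0.86 -0.35  1.99  0.4   0.63  1.08]
15 0.44 0.02 0.0 [ 0.18  0.84 -0.36  1.99  0.39  0.65  1.09]
```

Exact kinematics recovered: joint 6 hit its lower bound because I tilted the wrong way for this short reach. I'll tilt the tips slightly inward instead, which is reachable, and then go down.

Emit:
servo_tool(rows=[0, -0.01, 0, 0, 0.09, 0, 0, -0.01, 0, 0, 0.09, 0, 0, 0, 0, 0, 0, 0, 0, 0, 0, 0, 0, 0], claw=0.6)

```text
time_s: 18.97
position: [0.422, 0.0076, 0.0483]
orientation: [-0.052, -3.066, -0.021]
ft_force: [-1.1, -0.4, 1.4]
width: 0.0343
grip_force: 0.0
```

```bash
cat > st.py <<'E'
from chk import *
def st(tx=None,ty=None,z=None):
    o=robot.observe();R=Ro.from_rotvec(o['orientation']).as_matrix();q=tos(p0,o['position'])[0]
    print('t',round(o['time_s'],2),o['position'].round(4),'st',q.round(1),'toolz',R[:,2].round(3),'tooly',R[:,1].round(3),'F',o['ft_force'].round(1),'w',round(float(o['width']),4),'q',o['qpos'].round(2))
    if tx is not None: print('delta',tool(o,np.r_[tow(p0,[tx,ty])[0],z]).round(3))
E
python3 -c "
from st import *
st(-168,9,.010)"
```

```text
t 18.97 [0.422  0.0076 0.0483] st [-169.5   11.2] toolz [-0.075  0.015 -0.997] tooly [0.034 0.999 0.013] F [-1.1 -0.4  1.4] w 0.0343 q [-0.35  0.74  0.42  2.22 -0.78  0.43  2.27]
delta [-0.022 -0.013  0.19 ]
```

Emit:
servo_tool(rows=[-0.02, -0.012, 0.05, 0, 0, 0, 0, 0, 0.07, 0, 0, 0, 0, 0, 0.05, 0, 0, 0, 0, 0, 0.02, 0, 0, 0, 0, 0, 0, 0, 0, 0, 0, 0, 0, 0, 0, 0])

```text
time_s: 19.47
position: [0.4219, 0.0056, 0.0101]
orientation: [-0.054, -3.064, -0.023]
ft_force: [-0.2, 0.6, 0.1]
width: 0.034
grip_force: 0.0
```

```bash
python3 -c "
from st import *
st(-60.5,9,.010)"
```

```text
t 19.47 [0.4219 0.0056 0.0101] st [-169.6    9.2] toolz [-0.077  0.016 -0.997] tooly [0.036 0.999 0.014] F [-0.2  0.6  0.1] w 0.034 q [-0.27  0.8   0.32  2.22 -0.86  0.33  2.34]
delta [-0.544 -0.001 -0.042]
```

Emit:
servo_tool(rows=[-0.02, 0, -0.002, 0, 0, 0, -0.03, 0, -0.002, 0, 0, 0, -0.04, 0, -0.003, 0, 0, 0, -0.04, 0, -0.003, 0, 0, 0, -0.04, 0, -0.003, 0, 0, 0, -0.04, 0, -0.003, 0, 0, 0, -0.04, 0, -0.003, 0, 0, 0, -0.02, 0, -0.002, 0, 0, 0])

```text
time_s: 20.13
position: [0.4768, 0.0043, 0.0104]
orientation: [-0.052, -3.063, -0.023]
ft_force: [-3.1, 1.0, 1.1]
width: 0.0344
grip_force: 1.8
```

Run:
```python
from st import *
st(-61.5,9,.010)
s=snap('wrist','w12');chk(s,tow(p0,[-55,30])[0])
```

```text
t 20.13 [0.4768 0.0043 0.0104] st [-114.7    9.9] toolz [-0.077  0.016 -0.997] tooly [0.034 0.999 0.013] F [-3.1  1.   1.1] w 0.0344 q [-0.32  0.85  0.42  2.08 -0.79  0.47  2.26]
delta [-0.265 -0.005 -0.019]Traceback (most recent call last):
  File "<stdin>", line 3, in <module>
  File "chk.py", line 5, in chk
    P=cloud(s);e=spool(s,g,r=.04,z0=zt-.006,zt=zt);print('spool',e,'st',tos(p0,e[None,:2]/1000));
                 ~~~~~^^^^^^^^^^^^^^^^^^^^^^^^^^^^
  File "sp.py", line 5, in spool
    c,_=cv2.findContours(m,cv2.RETR_EXTERNAL,cv2.CHAIN_APPROX_NONE);c=max(c,key=cv2.contourArea)[:,0]
                                                                      ~~~^^^^^^^^^^^^^^^^^^^^^^^
ValueError: max() iterable argument is empty
```

Emit:
servo_tool(rows=[-0.04, 0, -0.003, 0, 0, 0, -0.04, -0.001, -0.003, 0, 0, 0, -0.04, -0.001, -0.003, 0, 0, 0, -0.04, -0.001, -0.003, 0, 0, 0, -0.04, -0.001, -0.003, 0, 0, 0, -0.03, 0, -0.002, 0, 0, 0, -0.02, 0, -0.001, 0, 0, 0, 0, 0, 0, 0, 0, 0])

```text
time_s: 20.85
position: [0.5273, 0.0015, 0.01]
orientation: [-0.052, -3.065, -0.022]
ft_force: [-1.9, 0.2, 2.1]
width: 0.0341
grip_force: 1.1
```

Run:
```python
from st import *
st(-61.5,9,.010)
for n,t in (('wrist','w13'),('scene','sc13'),('top','top13')):
    s=snap(n,t);P=cloud(s);Q=P.reshape(-1,3);S=tos(p0,Q)
    m=(abs(Q[:,2]-.071)<.004)&(abs(S[:,0])<40)&(abs(S[:,1]-30)<38)
    print(n,m.sum(),np.percentile(S[m],[2,50,98],axis=0).round(1).tolist() if m.any() else '')
    m=(abs(Q[:,2]-.026)<.004)&(abs(S[:,0])<75)&(abs(S[:,1])<85)
    print('sled',m.sum(),np.percentile(S[m],[2,98],axis=0).round(1).tolist() if m.any() else '')
```

```text
t 20.85 [0.5273 0.0015 0.01  ] st [-64.1   8.9] toolz [-0.076  0.016 -0.997] tooly [0.035 0.999 0.013] F [-1.9  0.2  2.1] w 0.0341 q [-0.34  0.89  0.47  1.94 -0.75  0.58  2.2 ]
delta [-0.013  0.001 -0.001]
wrist 0 
sled 9366 [[-73.4, -65.1], [3.1, 64.5]]
scene 357 [[-25.2, 7.2], [2.4, 34.0], [26.2, 58.5]]
sled 1303 [[-49.5, -64.8], [65.2, 70.9]]
top 0 
sled 489 [[-49.8, -69.7], [39.1, -34.0]]
```

Emit:
servo_tool(rows=[-0.008, 0, 0, 0, 0, 0, -0.006, 0, 0, 0, 0, 0, 0, 0, 0, 0, 0, 0, 0, 0, 0, 0, 0, 0])

```text
time_s: 21.33
position: [0.528, 0.0014, 0.0097]
orientation: [-0.053, -3.062, -0.023]
ft_force: [-4.8, 1.1, 5.4]
width: 0.0344
grip_force: 2.7
```

Emit:
servo_tool(rows=[0.04, 0, 0, 0, 0, 0, 0.1, 0, -0.05, 0, 0, 0, 0.1, 0, -0.15, 0, 0, 0, 0.05, 0, -0.2, 0, 0, 0, 0, 0, -0.2, 0, 0, 0, 0, 0, -0.1, 0, 0, 0, 0, 0, 0, 0, 0, 0, 0, 0, 0, 0, 0, 0])

```text
time_s: 22.0
position: [0.4839, 0.0012, 0.155]
orientation: [-0.052, -3.07, -0.023]
ft_force: [-0.4, 0.7, -0.6]
width: 0.034
grip_force: 0.0
```

Run:
```python
from st import *
st(0,-95,.15)
s=snap('wrist','w14');P=cloud(s);print(sled(s,P,p0));station(P,p0)
Q=P.reshape(-1,3);S=tos(p0,Q)
m=(abs(Q[:,2]-.071)<.004)&(abs(S[:,0])<45)&(abs(S[:,1]-30)<45);print(np.percentile(S[m],[1,50,99],axis=0).round(1).tolist())
```

```text
t 22.0 [0.4839 0.0012 0.155 ] st [-107.5    7.1] toolz [-0.071  0.016 -0.997] tooly [0.034 0.999 0.014] F [-0.4  0.7 -0.6] w 0.034 q [-0.48  0.63  0.67  2.   -0.56  0.78  2.07]
delta [-0.536 -0.511 -0.021]
((-4.217506408691406, 1.8612632751464844), (70.06507873535156, 109.95654296875), 77.46520233154297)
station [ 0.5904 -0.0088 -0.0277] n [33, 63, 1023, 1423, 1517] med resid [-0.57, -1.46, 0.54, -0.55, 0.51]
[[-29.2, 2.4], [-7.4, 23.5], [13.7, 48.0]]
```

Emit:
servo_tool(rows=[-0.067, -0.064, 0, 0, -0.07, 0, -0.067, -0.064, 0, 0, -0.07, 0, -0.067, -0.064, 0, 0, 0, 0, -0.067, -0.064, 0, 0, 0, 0.2, -0.046, -0.08, 0, 0, 0, 0.2, -0.037, -0.085, 0, 0, 0, 0.2, -0.027, -0.088, 0, 0, 0, 0.2, 0, 0, 0, 0, 0, 0.2], claw=0.4)

```text
time_s: 22.72
position: [0.542, -0.1107, 0.1495]
orientation: [-0.88, -3.009, -0.012]
ft_force: [0.4, -0.7, -0.1]
width: 0.0511
grip_force: 0.0
```

Emit:
servo_tool(rows=[0, 0, 0, 0, 0, 0.22, 0, 0, 0, 0, 0, 0.22, 0, 0, 0, 0, 0, 0.22, 0, 0, 0, 0, 0, 0.22, 0, 0, 0, 0, 0, 0.22, 0, 0, 0, 0, 0, 0.22, 0, 0, 0, 0, 0, 0.22, 0, 0, 0, 0, 0, 0.22])

```text
time_s: 23.38
position: [0.5421, -0.1058, 0.1488]
orientation: [-2.117, -2.304, -0.009]
ft_force: [-0.7, 0.2, -0.3]
width: 0.0512
grip_force: 0.0
```

Emit:
servo_tool(rows=[0, 0, 0, 0, 0, 0.2, 0, 0, 0, 0, 0, 0, 0, 0, 0, 0, 0, 0, 0, 0, 0, 0, 0, 0])

```text
time_s: 23.72
position: [0.5425, -0.1058, 0.1498]
orientation: [-2.225, -2.199, -0.01]
ft_force: [0.3, -0.1, 0.0]
width: 0.0511
grip_force: 0.0
```

Run:
```python
from st import *
st(-1,-98,.10)
s=snap('top','top15');P=cloud(s);print(sled(s,P,p0))
Q=P.reshape(-1,3);S=tos(p0,Q);m=(abs(Q[:,2]-.071)<.005)&(abs(S[:,0])<45)&(abs(S[:,1]-30)<45);print('top',np.percentile(S[m],[1,50,99],axis=0).round(1).tolist())
s=snap('wrist','w15');P=cloud(s)
Q=P.reshape(-1,3);S=tos(p0,Q);m=(abs(Q[:,2]-.071)<.005)&(abs(S[:,0])<45)&(abs(S[:,1]-30)<45);print('wr',np.percentile(S[m],[1,50,99],axis=0).round(1).tolist() if m.any() else '')
print(sled(s,P,p0));station(P,p0)
```

```text
t 23.72 [ 0.5425 -0.1058  0.1498] st [-45.  -97.8] toolz [-0.005  0.013 -1.   ] tooly [ 1.    -0.012 -0.005] F [ 0.3 -0.1  0. ] w 0.0511 q [-0.45  0.85  1.05  1.88 -0.91  0.99  1.02]
delta [-0.01   0.221  0.248]
((210.80072021484375, 167.86767578125), (4.527347564697266, 4.1419477462768555), 4.095521450042725)Traceback (most recent call last):
  File "<stdin>", line 4, in <module>
    return _quantile_unchecked(
        a, q, axis, out, overwrite_input, method, keepdims, weights)
    return _ureduce(a,
                    func=_quantile_ureduce_func,
    ...<5 lines>...
                    overwrite_input=overwrite_input,
                    method=method)
    r = func(a, **kwargs)
    result = _quantile(arr,
                       quantiles=q,
    ...<2 lines>...
                       out=out,
                       weights=wgt)
    slices_having_nans = np.isnan(arr[-1, ...])
                                  ~~~^^^^^^^^^
IndexError: index -1 is out of bounds for axis 0 with size 0
```

Emit:
servo_tool(rows=[0, 0.05, 0, 0, 0, 0.045, 0, 0.07, 0, 0, 0, 0, 0, 0.07, 0, 0, 0, 0, 0, 0.03, 0, 0, 0, 0, 0, 0, 0, 0, 0, 0, 0, 0, 0, 0, 0, 0, 0, 0, 0, 0, 0, 0])

```text
time_s: 24.35
position: [0.5859, -0.1073, 0.1504]
orientation: [-2.254, -2.17, -0.01]
ft_force: [-0.3, 0.2, 0.3]
width: 0.0513
grip_force: 0.0
```

Run:
```python
from st import *
st(-1,-98,.008)
for n in ('wrist','top','scene'):
    s=snap(n,n+'16');P=cloud(s);Q=P.reshape(-1,3);S=tos(p0,Q)
    m=(abs(Q[:,2]-.071)<.005)&(abs(S[:,0])<45)&(abs(S[:,1]-30)<45)
    print(n,m.sum(),np.percentile(S[m],[1,50,99],axis=0).round(1).tolist() if m.any() else '')
    m=(abs(Q[:,2]-.026)<.004)&(abs(S[:,0])<60)&(abs(S[:,1])<85);print('sled',m.sum(),np.percentile(S[m],[1,99],axis=0).round(1).tolist() if m.any() else '')
    m=(abs(Q[:,2]-.016)<.004)&(S[:,0]<-45)&(S[:,0]>-75)&(S[:,1]>100)&(S[:,1]<165);print('near strip',m.sum(),np.median(S[m],0))
```

```text
t 24.35 [ 0.5859 -0.1073  0.1504] st [ -1.6 -97.7] toolz [-0.004  0.014 -1.   ] tooly [ 0.999 -0.038 -0.005] F [-0.3  0.2  0.3] w 0.0513 q [-0.42  0.9   1.04  1.76 -0.91  1.05  0.93]
delta [-0.011  0.006  0.712]
wrist 7573 [[-27.6, 2.2], [-1.0, 26.8], [26.0, 47.7]]
sled 20214 [[-49.6, -69.1], [48.0, 61.7]]
near strip 0 [nan nan]
top 0 
sled 1169 [[-49.2, -69.3], [18.0, 42.6]]
near strip 0 [nan nan]
scene 372 [[-26.3, 5.5], [3.0, 34.2], [27.8, 59.8]]
sled 1243 [[-47.5, -66.8], [50.1, 71.4]]
near strip 58 [-55.4390924  117.14942943]
  return _methods._mean(a, axis=axis, dtype=dtype,
  ret = um.true_divide(
```

Emit:
servo_tool(rows=[-0.01, 0.005, 0.1, 0, 0, 0, 0, 0, 0.17, 0, 0, 0, 0, 0, 0.18, 0, 0, 0, 0, 0, 0.15, 0, 0, 0, 0, 0, 0.07, 0, 0, 0, 0, 0, 0.03, 0, 0, 0, 0, 0, 0, 0, 0.13, 0, 0, 0, 0, 0, 0.13, 0])

```text
time_s: 25.17
position: [0.5877, -0.1055, 0.0107]
orientation: [-2.178, -2.105, -0.162]
ft_force: [0.3, -0.9, -1.0]
width: 0.051
grip_force: 0.0
```

Emit:
servo_tool(rows=[0, 0, 0, 0, 0, 0, 0, 0, 0, 0, 0, 0, 0, 0, 0, 0, 0, 0])

```text
time_s: 25.42
position: [0.5876, -0.1069, 0.011]
orientation: [-2.184, -2.103, -0.16]
ft_force: [-0.2, 0.5, -0.0]
width: 0.0511
grip_force: 0.0
```

Run:
```python
from st import *
st(-1,20,.008)
```

```text
t 25.42 [ 0.5876 -0.1069  0.011 ] st [  0.1 -97.3] toolz [ 0.003  0.148 -0.989] tooly [ 0.999 -0.037 -0.003] F [-0.2  0.5 -0. ] w 0.0511 q [-0.19  1.01  0.71  1.79 -1.07  0.86  1.1 ]
delta [ 0.578 -0.007  0.102]
```

Emit:
servo_tool(rows=[0.03, -0.003, 0.02, 0, 0, 0, 0.04, 0, 0.006, 0, 0, 0, 0.04, 0, 0.006, 0, 0, 0, 0.04, 0, 0.006, 0, 0, 0, 0.045, 0, 0.007, 0, 0, 0, 0.045, 0, 0.007, 0, 0, 0, 0.045, 0, 0.007, 0, 0, 0, 0.045, 0, 0.007, 0, 0, 0])

```text
time_s: 26.08
position: [0.5892, -0.0391, 0.0072]
orientation: [-2.183, -2.103, -0.159]
ft_force: [-0.9, -1.1, -1.9]
width: 0.0513
grip_force: 1.1
```

Run:
```python
from st import *
st(-1,100,.008)
s=snap('scene','sc17');P=cloud(s);Q=P.reshape(-1,3);S=tos(p0,Q)
m=(abs(Q[:,2]-.071)<.005)&(abs(S[:,0])<45)&(S[:,1]>0)&(S[:,1]<170);print('spool',m.sum(),np.percentile(S[m],[1,50,99],axis=0).round(1).tolist())
m=(abs(Q[:,2]-.026)<.004)&(abs(S[:,0])<60)&(S[:,1]>-40)&(S[:,1]<170);print('sled',m.sum(),np.percentile(S[m],[1,99],axis=0).round(1).tolist())
```

```text
t 26.08 [ 0.5892 -0.0391  0.0072] st [ -0.8 -29.4] toolz [ 0.002  0.149 -0.989] tooly [ 0.999 -0.037 -0.004] F [-0.9 -1.1 -1.9] w 0.0513 q [-0.28  0.99  0.65  1.83 -1.07  0.8   1.01]
delta [ 0.64  -0.002  0.092]
spool 392 [[-26.4, 56.1], [3.5, 83.9], [28.8, 109.3]]
sled 1411 [[-46.3, -30.8], [51.0, 120.9]]
```

Emit:
servo_tool(rows=[0.045, 0, 0.007, 0, 0, 0, 0.05, 0, 0.007, 0, 0, 0, 0.05, 0, 0.007, 0, 0, 0, 0.05, 0, 0.007, 0, 0, 0, 0.05, 0, 0.007, 0, 0, 0, 0.05, 0, 0.007, 0, 0, 0, 0.05, 0, 0.007, 0, 0, 0, 0.05, 0, 0.007, 0, 0, 0])

```text
time_s: 26.8
position: [0.5922, 0.0408, 0.0079]
orientation: [-2.183, -2.102, -0.159]
ft_force: [0.2, -2.7, -1.4]
width: 0.0513
grip_force: 1.1
```

Run:
```python
from st import *
st(-1,100,.008)
s=snap('scene','sc18');P=cloud(s);Q=P.reshape(-1,3);S=tos(p0,Q)
m=(abs(Q[:,2]-.026)<.004)&(abs(S[:,0])<60)&(S[:,1]>20)&(S[:,1]<270);print('sled',m.sum(),np.percentile(S[m],[1,99],axis=0).round(1).tolist())
```

```text
t 26.8 [0.5922 0.0408 0.0079] st [-0.6 50.5] toolz [ 0.002  0.149 -0.989] tooly [ 0.999 -0.037 -0.004] F [ 0.2 -2.7 -1.4] w 0.0513 q [-0.4   0.97  0.62  1.84 -1.08  0.76  0.88]
delta [ 0.245 -0.002  0.036]
sled 1560 [[-47.1, 47.2], [51.8, 263.6]]
```

Emit:
servo_tool(rows=[0.04, 0, 0.006, 0, 0, 0, 0.04, 0, 0.006, 0, 0, 0, 0.04, 0, 0.006, 0, 0, 0, 0.04, 0, 0.006, 0, 0, 0, 0.03, 0, 0.004, 0, 0, 0, 0.02, 0, 0.003, 0, 0, 0, 0, 0, 0, 0, 0, 0])

```text
time_s: 27.43
position: [0.5938, 0.0839, 0.0081]
orientation: [-2.181, -2.103, -0.161]
ft_force: [0.4, 0.1, -1.1]
width: 0.0512
grip_force: 0.0
```

Emit:
servo_tool(rows=[0.012, 0, 0.002, 0, 0, 0, 0.012, 0, 0.002, 0, 0, 0, 0.012, 0, 0.002, 0, 0, 0, 0, 0, 0, 0, 0, 0])

```text
time_s: 27.77
position: [0.5943, 0.0891, 0.0081]
orientation: [-2.184, -2.102, -0.16]
ft_force: [0.1, -2.6, 1.5]
width: 0.051
grip_force: 1.5
```

```bash
python3 -c "
from st import *
st(-1,100,.008)"
```

```text
t 27.77 [0.5943 0.0891 0.0081] st [-0.2 98.8] toolz [ 0.002  0.148 -0.989] tooly [ 0.999 -0.038 -0.003] F [ 0.1 -2.6  1.5] w 0.051 q [-0.47  0.97  0.61  1.83 -1.08  0.75  0.79]
delta [ 0.006 -0.004  0.001]
```

Emit:
servo_tool(rows=[0.012, 0, 0.002, 0, 0, 0, 0.012, 0, 0.002, 0, 0, 0, 0.012, 0, 0.002, 0, 0, 0, 0, 0, 0, 0, 0, 0])

```text
time_s: 28.1
position: [0.5949, 0.0911, 0.0082]
orientation: [-2.192, -2.105, -0.154]
ft_force: [-0.8, -11.3, 3.8]
width: 0.0512
grip_force: 5.7
```

Emit:
servo_tool(rows=[0.012, 0, 0.002, 0, 0, 0, 0.012, 0, 0.002, 0, 0, 0, 0, 0, 0, 0, 0, 0])

```text
time_s: 28.35
position: [0.595, 0.0912, 0.0082]
orientation: [-2.198, -2.107, -0.148]
ft_force: [-2.6, -18.5, 5.1]
width: 0.0514
grip_force: 9.3
```

Force rises with no further motion, so the sled is against the stop. I'll back off, lift, straighten the tool, and turn it for the keeper.

Emit:
servo_tool(rows=[-0.07, 0, -0.01, 0, 0, 0, -0.1, 0, -0.015, 0, 0, 0, -0.1, 0, -0.015, 0, 0, 0, -0.05, 0, -0.1, 0, 0, 0, 0, 0, -0.15, 0, 0, 0, 0, 0, -0.18, 0, 0, 0, 0, 0, -0.18, 0, -0.14, 0, 0, 0, -0.08, 0, -0.14, 0])

```text
time_s: 29.02
position: [0.5939, 0.0149, 0.1475]
orientation: [2.268, 2.173, 0.004]
ft_force: [0.3, -0.1, -0.6]
width: 0.0512
grip_force: 0.0
```

Emit:
servo_tool(rows=[0, 0.1, -0.05, 0, 0, 0, 0, 0.1, 0, 0, 0, 0, 0, 0.1, 0, 0, 0, 0, 0, 0.05, 0, 0, 0, 0.21, 0, 0, 0, 0, 0, 0.21, 0, 0, 0, 0, 0, 0.21, 0, 0, 0, 0, 0, 0.21, 0, 0, 0, 0, 0, 0.21])

```text
time_s: 29.68
position: [0.6617, 0.0171, 0.1519]
orientation: [-2.765, -1.474, 0.002]
ft_force: [-1.4, 0.1, 0.3]
width: 0.0511
grip_force: 0.0
```

Emit:
servo_tool(rows=[0, 0, 0, 0, 0, 0.21, 0, 0, 0, 0, 0, 0.21, 0, 0, 0, 0, 0, 0, 0, 0, 0, 0, 0, 0, 0, 0, 0, 0, 0, 0])

```text
time_s: 30.1
position: [0.6618, 0.0159, 0.1522]
orientation: [-2.908, -1.173, 0.004]
ft_force: [-0.6, 0.2, -0.0]
width: 0.051
grip_force: 0.0
```

Run:
```python
from st import *
st(70,43,.037)
for n in ('wrist','scene','top'):
    s=snap(n,n+'20');P=cloud(s);Q=P.reshape(-1,3);S=tos(p0,Q)
    m=(Q[:,2]>.056)&(Q[:,2]<.07)&(S[:,0]>45)&(S[:,0]<90)&(S[:,1]>25)&(S[:,1]<70);print(n,'post',m.sum(),np.percentile(S[m],[2,50,98],axis=0).round(1).tolist() if m.any() else '')
    m=(abs(Q[:,2]-.026)<.003)&(abs(S[:,0])<50)&(S[:,1]>90)&(S[:,1]<200);print('sled',m.sum(),np.percentile(S[m],[1,99],axis=0).round(1).tolist() if m.any() else '')
```

```text
t 30.1 [0.6618 0.0159 0.1522] st [69.8 28.2] toolz [-0.004  0.004 -1.   ] tooly [ 0.694 -0.72  -0.006] F [-0.6  0.2 -0. ] w 0.051 q [-0.58  0.97  1.04  1.57 -0.9   1.15 -0.13]
delta [ 0.054 -0.047  0.576]
wrist post 356 [[64.0, 36.4], [70.7, 43.0], [76.5, 48.8]]
sled 14600 [[-47.3, 110.5], [49.1, 198.4]]
scene post 39 [[66.7, 39.9], [74.5, 46.3], [78.7, 51.2]]
sled 640 [[-45.6, 113.5], [49.6, 198.6]]
top post 35 [[64.5, 36.7], [68.7, 42.2], [75.3, 48.1]]
sled 1713 [[-47.2, 110.8], [49.0, 189.3]]
```

Post is still at station (70,43) and the sled's rear edge reads y ≈ 110.5, which is home. I'll descend on the post and grip it.

Emit:
servo_tool(rows=[0.03, -0.025, 0.05, 0, 0, 0, 0.024, -0.022, 0.1, 0, 0, 0, 0, 0, 0.15, 0, 0, 0, 0, 0, 0.12, 0, 0, 0, 0, 0, 0.1, 0, 0, 0, 0, 0, 0.04, 0, 0, 0, 0, 0, 0, 0, 0, 0, 0, 0, 0, 0, 0, 0])

```text
time_s: 30.92
position: [0.663, 0.0296, 0.0407]
orientation: [-2.912, -1.169, 0.004]
ft_force: [0.6, 0.1, 0.3]
width: 0.0516
grip_force: 0.0
```

Emit:
servo_tool(rows=[0, 0, 0, 0, 0, 0, 0, 0, 0, 0, 0, 0, 0, 0, 0, 0, 0, 0, 0, 0, 0, 0, 0, 0, 0, 0, 0, 0, 0, 0, 0, 0, 0, 0, 0, 0], claw=1, force=25)

```text
time_s: 31.42
position: [0.662, 0.0312, 0.0418]
orientation: [-2.908, -1.169, 0.004]
ft_force: [-4.4, 2.8, 6.8]
width: 0.0131
grip_force: 24.4
```

Run:
```python
from st import *
st()
o=robot.observe();R=Ro.from_rotvec(o['orientation']).as_matrix()
A=np.linspace(1.5*np.pi,np.pi-.1,17);X=tow(p0,np.c_[70+52*np.cos(A),95+52*np.sin(A)])
print((np.c_[np.diff(X,axis=0),np.zeros(16)]@R/.2).round(3).tolist())
```

```text
t 31.42 [0.662  0.0312 0.0418] st [69.5 43.4] toolz [-0.005  0.006 -1.   ] tooly [ 0.692 -0.722 -0.008] F [-4.4  2.8  6.8] w 0.0131 q [-0.56  1.09  0.92  1.62 -1.02  0.99 -0.07]
[[-0.018, -0.02, 0.0], [-0.016, -0.022, 0.0], [-0.013, -0.024, 0.0], [-0.011, -0.025, 0.0], [-0.008, -0.026, 0.0], [-0.005, -0.027, 0.0], [-0.002, -0.027, 0.0], [0.0, -0.027, 0.0], [0.003, -0.027, 0.0], [0.006, -0.026, 0.0], [0.009, -0.026, 0.0], [0.011, -0.025, 0.0], [0.014, -0.023, 0.0], [0.016, -0.022, 0.0], [0.018, -0.02, 0.0], [0.02, -0.018, 0.0]]
```

Emit:
servo_tool(rows=[-0.018, -0.02, -0.005, 0, 0, 0, -0.016, -0.022, -0.005, 0, 0, 0, -0.013, -0.024, -0.005, 0, 0, 0, -0.011, -0.025, 0, 0, 0, 0, -0.008, -0.026, 0, 0, 0, 0, -0.005, -0.027, 0, 0, 0, 0, -0.002, -0.027, 0, 0, 0, 0, 0, -0.027, 0, 0, 0, 0])

```text
time_s: 32.08
position: [0.6229, 0.0461, 0.0431]
orientation: [-2.914, -1.167, 0.009]
ft_force: [-0.1, -5.7, -14.8]
width: 0.013
grip_force: 24.5
```

```bash
python3 -c "
from st import *
st()"
```

```text
t 32.08 [0.6229 0.0461 0.0431] st [29.9 57. ] toolz [-0.006 -0.    -1.   ] tooly [ 0.69  -0.724 -0.004] F [ -0.1  -5.7 -14.8] w 0.013 q [-0.61  1.05  0.91  1.73 -1.03  0.92 -0.05]
```

Emit:
servo_tool(rows=[0.003, -0.027, 0.005, 0, 0, 0, 0.006, -0.026, 0.005, 0, 0, 0, 0.009, -0.026, 0, 0, 0, 0, 0.011, -0.025, 0, 0, 0, 0, 0.014, -0.023, 0, 0, 0, 0, 0.016, -0.022, 0, 0, 0, 0, 0.018, -0.02, 0, 0, 0, 0, 0.02, -0.018, 0, 0, 0, 0])

```text
time_s: 32.75
position: [0.6134, 0.0871, 0.0428]
orientation: [-2.915, -1.171, 0.004]
ft_force: [-2.6, -16.1, -0.3]
width: 0.0128
grip_force: 25.8
```

Emit:
servo_tool(rows=[0.01, -0.01, 0, 0, 0, 0, 0, 0, 0, 0, 0, 0, 0, 0, 0, 0, 0, 0])

```text
time_s: 33.0
position: [0.6134, 0.0869, 0.0428]
orientation: [2.914, 1.167, -0.006]
ft_force: [-1.4, -11.6, 0.9]
width: 0.0125
grip_force: 25.9
```

```bash
python3 -c "
from st import *
st()"
```

```text
t 33.0 [0.6134 0.0869 0.0428] st [18.9 97.4] toolz [-0.002 -0.004 -1.   ] tooly [ 0.69  -0.724  0.001] F [ -1.4 -11.6   0.9] w 0.0125 q [-0.68  1.05  0.91  1.75 -1.04  0.91 -0.11]
```

Emit:
servo_tool(rows=[0, 0, 0, 0, 0, 0, 0, 0, 0, 0, 0, 0, 0, 0, 0, 0, 0, 0, 0, 0, -0.12, 0, 0, 0, 0, 0, -0.18, 0, 0, 0, 0, 0, -0.2, 0, 0, 0, 0, 0, -0.2, 0, 0, 0, 0, 0, -0.1, 0, 0, 0], claw=0.4)

```text
time_s: 33.67
position: [0.6157, 0.0917, 0.2069]
orientation: [-2.912, -1.171, -0.006]
ft_force: [-0.5, -0.8, 0.5]
width: 0.0511
grip_force: 0.0
```

Emit:
servo_tool(rows=[-0.08, 0.05, -0.05, 0, 0, 0, -0.15, 0.1, 0, 0, 0, 0, -0.15, 0.1, 0, 0, 0, 0, -0.1, 0.05, 0, 0, 0, 0, 0, 0, 0, 0, 0, 0, 0, 0, 0, 0, 0, 0, 0, 0, 0, 0, 0, 0])

```text
time_s: 34.25
position: [0.5859, -0.0176, 0.2112]
orientation: [-2.909, -1.17, 0.003]
ft_force: [-0.3, -0.3, -0.4]
width: 0.0512
grip_force: 0.0
```

Run:
```python
from st import *
st()
for n in ('wrist','top','scene'):
    s=snap(n,n+'21');P=cloud(s);Q=P.reshape(-1,3);S=tos(p0,Q)
    m=(Q[:,2]>.056)&(Q[:,2]<.07)&(abs(S[:,0]-18)<25)&(abs(S[:,1]-95)<25);c=np.median(S[m],0) if m.any() else np.zeros(2)
    print(n,'post',m.sum(),c,'ang',np.arctan2(95-c[1],70-c[0]))
    m=(abs(Q[:,2]-.026)<.003)&(abs(S[:,0])<50)&(S[:,1]>106)&(S[:,1]<200);print('sled',m.sum(),np.percentile(S[m],[1,99],axis=0).round(1).tolist() if m.any() else '')
t=pickle.load(open('top21.pkl','rb'))['pixels'][...,::-1];sc=pickle.load(open('scene21.pkl','rb'))['pixels'][...,::-1]
c=np.zeros((600,800,3),np.uint8);c[:,:400]=cv2.resize(t[150:360,130:270],(400,600));c[:300,400:]=cv2.resize(sc[200:350,250:450],(400,300));c[300:,400:]=cv2.resize(t[60:360,100:500],(400,300))
cv2.imwrite('pics/m3.png',c)
```

```text
t 34.25 [ 0.5859 -0.0176  0.2112] st [-4.8 -8.1] toolz [-0.004  0.005 -1.   ] tooly [ 0.692 -0.722 -0.006] F [-0.3 -0.3 -0.4] w 0.0512 q [-0.61  0.8   1.08  1.74 -0.79  1.11 -0.07]
wrist post 286 [18.13094472 93.56261234] ang 0.027704763086532663
sled 12189 [[-47.6, 110.3], [48.6, 197.8]]
top post 17 [15.44598683 91.32570919] ang 0.0672498663126453
sled 488 [[-47.8, 110.5], [7.8, 171.1]]
scene post 40 [21.84533846 98.1832215 ] ang -0.06600808482741236
sled 639 [[-45.3, 113.4], [49.6, 198.6]]
```

View pics/m3.png

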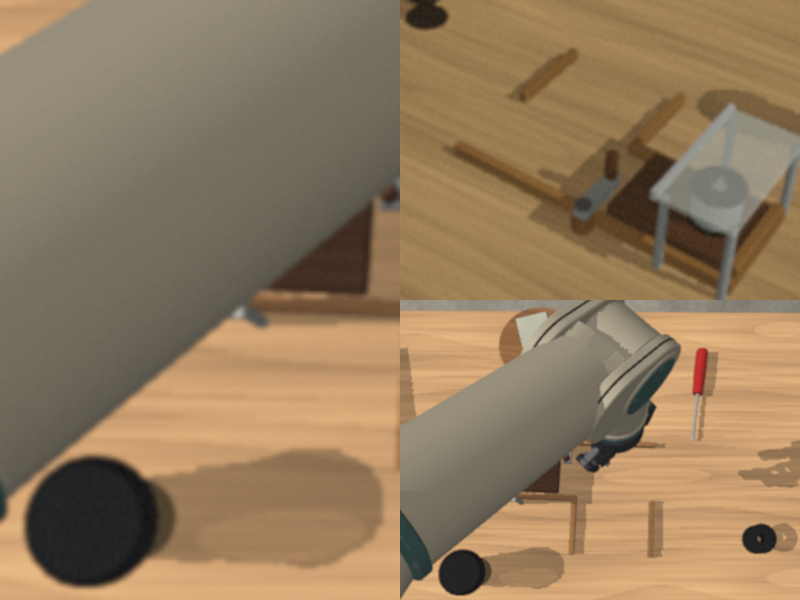

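The composite shows the keeper across the lane behind the sled, with its post at (612,163) in the scene panel. The spool is on the spindle under the cover at (718,200), and the cup, empty spool and screwdriver haven't moved. Handing in.

```bash
python3 -c "
from workcell import robot
print(robot.finish_job())"
```

```text
the job is handed in; nothing more can be done
None
```

I handed in the job at about 34 s: keeper opened, full spool on the spindle, sled pushed home (force rose to 18 N with no further motion) and keeper swung shut (within about 0.03 rad). On the first grasp a finger landed on the spool's flange and tipped it, with about 54 N at the wrist, so I released it upright and re-gripped; bystanders look unmoved.

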